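# Turn a charging lamp end for end in its dock

### The arm

A 6-joint arm with a two-finger parallel gripper is mounted at the origin on the work surface. World frame = base frame: x ahead of the robot, y to its left, z up, the work surface at z = 0. Lengths are in m, angles in rad, forces in N, time in s.
With the tool pointing down it reaches from about 0.375 to 0.975 m from the base axis. Payload 3.8 kg.
Tool frame: the origin (TCP) lies on the centre line of the jaws, within the pads' length; the fingertips stand 14 mm ahead of it and the grasp point (between the pads) lies 5 mm behind it; x points along the fingers, y is the direction in which the jaws open and shut, and the axes are right-handed (so a half turn about x gives the same grasp; the last joint's range is limited). The gripper opens to 85 mm and grips with 20 to 120 N. Pads are 22 mm wide; open, the fingers measure 114 mm over their backs; the gripper's body (76 mm by 85 mm) begins 54 mm behind the grasp point. The pads swing forward as they close: fully open they stand 13 mm farther back than shut.
Start: joints at [-1.237, 0.264, 1.604, -0, 1.274, -0.037], TCP at [0.245, -0.629, 0.245] pointing down, gripper open.
Joint ranges: [-2.63, 2.63], [-0.94, 2.18], [0.31, 2.57], [-1.31, 4.45], [0, 2.66], [-2.55, 2.55]. Speed limits (rad/s): [2.57, 2.57, 3.14, 3.14, 3.14, 3.14].

### API

Orientations are given as a rotation vector (axis times angle).
In Python, from workcell import bot gives the robot as it stands.
- The arm moves only by the shell command python3 -m creep 'ROWS' [FORCE]. ROWS is JSON, a list of rows, each an object with "grip": the finger opening in cm, from 0 to 8.54; "dp": the shift along the tool's x, y, z in cm, a list of three; "rotation": the turn, a rotation vector about the tool's x, y, z in rad, a list of three. A call has 1 to 5 rows; each row is the pose to reach, as a shift and turn from the pose commanded when the call began, along the tool's axes at that moment; what a row does not reach only later rows make up. A row lasts 1/12 s, in which the tool goes at most 41.7 mm and 7.16 degrees, less where a joint would pass 70% of its speed; a pose out of reach is approached as far as the arm can. A call with a gripper value outside its range is refused whole. The fingers move at their own pace and stop on an object; FORCE is the grip in N (left out, the last holds). Time passes only in rows, so rows that repeat a pose let the fingers close. It gives the time, the measured TCP pose, the force and the opening at its end, in the units of the state.
- bot.read_state(): the state, without advancing time (a new reading comes with each control period).
- bot.read_camera(name): name is "side" or "top"; returns (picture, depth): 480x640x3 uint8, red, green, blue; 480x640 float32, m along the optical axis (not along the pixel's ray), 0 where there is no reading.
- bot.get_calibration(name): a dict with "fx", "fy", "cx", "cy" (pixels), "rvec" (rotation vector, rad) and "tvec" (3), from world to camera coordinates, as OpenCV has them. Camera axes: x right, y down, z forward; pixel columns grow to the right and rows downward; lengths in m; the calibration is good to about 2 mm. A picture is of the moment at which its call begins. get_calibration takes no time and is no camera call.
- bot.finish_job(): hands the job in, once; it reports no verdict.
The state is a dict: "time": time; "q": joint angles; "joint_vel": joint speeds; "joint_torque": joint torques, N m; "tool_pos": TCP position; "tcp_rot": TCP orientation; "wrist_force": force on the tool from outside, world axes, zero at the start; "torque": the same for the moment, N m; "width": opening from 0.0 (shut) to 1.0 (fully open).
Only numpy, scipy, OpenCV 4.12 (cv2) and the standard library are available. Lean on these libraries where they do the work, as an engineer would, in place of code of your own. Each camera call takes 0.05 s, during which the arm holds its last target.

### The job

One of the three inspection lamps in the charging dock was pushed in hook first, so it is not charging. Pull it out, turn it end for end and put it back foot first into the same bay, pressed fully home until the catch snaps and it stands as deep as its neighbours, then let go. Leave the other two lamps and everything else on the bench as they are.

Things in the scene. Friction and masses are not known exactly. Their poses are not given: they have to be found in the camera images.
- lamp_mid (a point): centre of the lamp that is the wrong way round: a slim grey bar, 180 mm long, 34 mm wide, 24 mm thick, 0.15 to 0.3 kg. Axes: z along it from foot end to hook end, x across the thickness (white lens strip on the -x face), y across the width. It starts hook down in a bay, lens to the front, loose, its head on the slot's floor, its centre 90 mm above that floor; 56 mm free to the next lamp
- lamp_foot (a point): middle of that lamp's foot end, 90 mm from its centre; same axes. From this end: black foot 28 x 20 mm, 6 mm long, brass contacts on its end; grey collar 34 x 24 mm, 10 mm long; a groove in both narrow sides (28 mm wide there), 8 mm long, its middle 20 mm from the end; then the plain grey handle 34 x 24 mm as far as 136 mm from the end
- lamp_hook (a point): middle of that lamp's hook end, 90 mm from its centre the other way; same axes. The last 44 mm are a black head 26 x 20 mm with a steel wire hook on its end
- lamp: the same lamp; its origin is its centre
- lamp_b_mid (a point): centre of a second, identical lamp, rightly docked foot down in another bay, its centre 90 mm above its slot's floor; leave it alone
- lamp_c_mid (a point): centre of the third, identical lamp, rightly docked like the second; leave it alone
- bay_left: the left (+y) bay of the dock, a slot; origin: centre of its floor; z points out along the slot, leaning back from upright by 50 degrees away from the robot; y level, across the slot; x from the open front to the back wall, away from the robot and down. Inside 27 mm (x) by 37 mm (y), 44 mm deep; walls 4 mm, front wall 32 mm high; 90 mm to the next bay
- bay_mid: the middle bay of the dock, a slot; origin: centre of its floor; z points out along the slot, leaning back from upright by 50 degrees away from the robot; y level, across the slot; x from the open front to the back wall, away from the robot and down. Behind the lamp an 18 mm wide, 6 mm thick spine carries on from the back wall up to z = 125 mm; its front is at x = 13.5 mm
- bay_right: the right (-y) bay of the dock, a slot; origin: centre of its floor; z points out along the slot, leaning back from upright by 50 degrees away from the robot; y level, across the slot; x from the open front to the back wall, away from the robot and down. All three bays are alike
- dock: black dock, fixed; origin at table height; plate 80 mm to the front, 90 mm to the back, 280 mm wide, 26 mm high. In each bay two balls, sprung 3 mm out of the side walls at z = 20 mm, resist the foot's collar with 5 to 12 N from about 17 to 4 mm short of home (its own weight does not pass them), then snap into the groove and hold. Bench 0.42 m ahead of the robot and 0.2 to 0.4 m to either side is clear where the dock is not
- piston: an aluminium piston standing on the bench, 96 mm wide, 66 mm high, origin under it; a bystander
- oil_filter: a white spin-on oil filter, 76 mm wide, 92 mm high, origin under it; a bystander
- spray_can: a spray can, 65 mm wide, 200 mm high, origin under it; a bystander
- wrench: a wrench 200 mm long lying on the bench behind the dock; a bystander
- screwdriver: a screwdriver 200 mm long lying on the bench to the left of the dock; a bystander
- socket: a steel deep socket, 28 mm wide, 63 mm high, standing on the bench to the right of the dock; a bystander
Things that resemble listed ones, but are neither listed nor needed, are in the scene too. What is shaped like the lamp but blue is not meant.

How it is judged:
By the outcome, as a careful person would: the job done as asked, in the order asked, and still so for the second after the job is handed in, with the robot touching nothing.
It also fails if it takes over 67 s, if anything falls off the work surface, if the arm or the gripper's body presses on something with over 40 N, if the wrist force passes 120 N, or if a joint passes its speed limit or range.

## Working session

There is one attempt and no reset: what is moved stays moved. The work goes in short steps, Python scripts to look and compute and a shell command to move; the robot and the scene stay as the last step left them, time stands still between calls to the robot, and variables do not carry over. Pictures are saved under pics/ and viewed, and the job is handed in when it is done.

```bash
ls; mkdir -p pics
python3 - <<'E'
from workcell import bot
import cv2,numpy as np
print(bot.read_state())
for n in("side","top"):
    p,d=bot.read_camera(n); cv2.imwrite(f"pics/{n}0.png",p[:,:,::-1]); np.savez(f"{n}0.npz",p=p,d=d)
    print(n,bot.get_calibration(n))
E
```

```text
pics
{'time': 0.0, 'q': array([-1.23687440e+00,  2.64751678e-01,  1.60538311e+00, -1.93146816e-06,
        1.27369701e+00, -3.68857506e-02]), 'joint_vel': array([-0.00021809, -0.00019906, -0.0011107 , -0.00066799, -0.00142577,
       -0.00047799]), 'joint_torque': array([-9.36964170e-04, -5.15117490e+01, -3.67315221e+01, -1.81564396e-04,
        1.31928729e-02, -2.34577465e-05]), 'tool_pos': array([ 0.24437465, -0.62845617,  0.24395807]), 'tcp_rot': array([ 2.01944821,  0.38110329, -2.02013285]), 'wrist_force': array([-0.46426516, -0.1123019 , -0.63924872]), 'torque': array([-0.01990377, -0.02637066,  0.05254185]), 'width': 0.9995435102676057}
side {'fx': 440.3522983503965, 'fy': 440.3522983503965, 'cx': 324.84925053629655, 'cy': 241.55651034937614, 'rvec': array([ 2.31339198, -0.67102195,  0.26997086]), 'tvec': array([-0.493228  ,  0.30276763,  0.81641273])}
top {'fx': 458.1522033101757, 'fy': 458.1522033101757, 'cx': 318.00737404756813, 'cy': 237.56942291161525, 'rvec': array([ 2.12680959, -2.0977982 ,  0.19006802]), 'tvec': array([-0.00694224,  0.57387094,  1.01029165])}
```

View pics/side0.png

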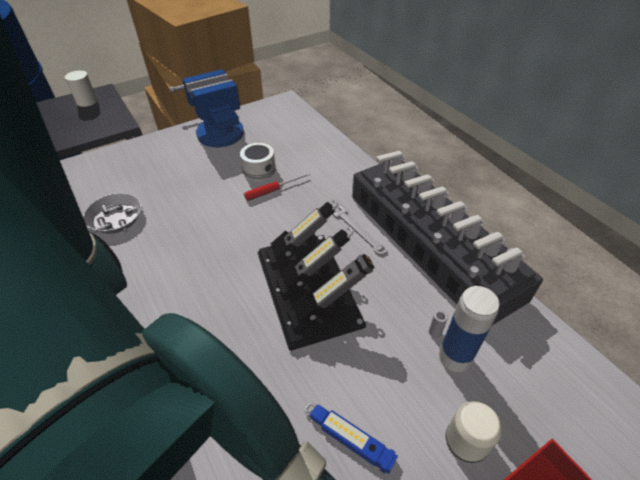

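View pics/top0.png

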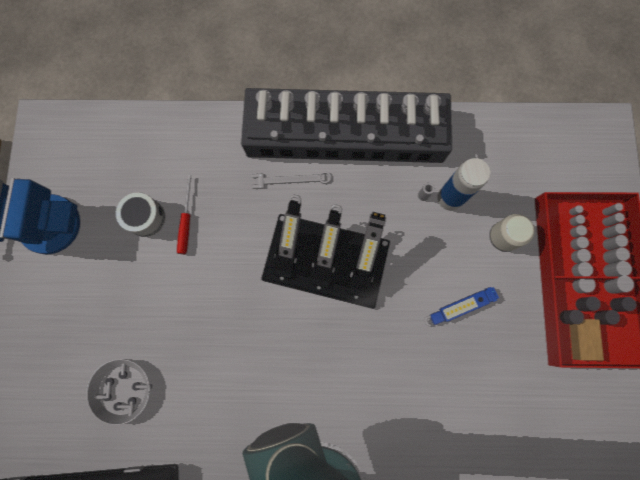

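The right-hand (−y) lamp is the wrong way round: it shows a grey body and a black foot with brass at its top end, near (378,216) in top and (365,263) in side. The other two show black heads. Next I'll measure it.

```bash
cat > h.py <<'E'
import numpy as np,cv2
from workcell import bot
def cal(n):
    c=bot.get_calibration(n); R=cv2.Rodrigues(np.array(c["rvec"]))[0]
    K=np.array([[c["fx"],0,c["cx"]],[0,c["fy"],c["cy"]],[0,0,1]]); return K,R,np.array(c["tvec"])
def cloud(n,d):
    K,R,t=cal(n); v,u=np.indices(d.shape)
    P=np.stack([(u-K[0,2])/K[0,0]*d,(v-K[1,2])/K[1,1]*d,d],-1)
    return (P-t)@R
def proj(n,X):
    K,R,t=cal(n); return cv2.projectPoints(np.array(X,float).reshape(-1,3),cv2.Rodrigues(R)[0],t,K,None)[0].reshape(-1,2)
def tri(a,b):
    P=[K@np.c_[R,t] for K,R,t in (cal("side"),cal("top"))]
    X=cv2.triangulatePoints(P[0],P[1],np.array(a,float).reshape(2,1),np.array(b,float).reshape(2,1))[:,0]; return X[:3]/X[3]
E
python3 - <<'E'
from h import *
for n,(x0,y0,x1,y1) in {"side":(250,185,390,355),"top":(255,185,400,315)}.items():
    z=np.load(n+"0.npz"); p,d=z["p"],z["d"]
    C=cloud(n,d)
    print(n,"table z",np.median(C[300:320,450 if n=="side" else 200:470 if n=="side" else 230,2]))
    hsv=cv2.cvtColor(p,cv2.COLOR_RGB2HSV)
    m=((hsv[...,1]>45)&(hsv[...,2]>150)&(hsv[...,0]<40)).astype(np.uint8); mm=np.zeros_like(m); mm[y0:y1,x0:x1]=m[y0:y1,x0:x1]
    mm=cv2.morphologyEx(mm,cv2.MORPH_CLOSE,np.ones((3,3)))
    k,l,s,c=cv2.connectedComponentsWithStats(mm)
    for i in range(1,k):
        if s[i,4]>60:
            q=C[l==i]; q=q[d[l==i]>0]; print(s[i],c[i],cv2.minAreaRect(np.argwhere(l==i)[:,::-1].astype(np.float32)),q.mean(0).round(4),(np.linalg.svd(q-q.mean(0))[2][[0,2]]).round(3).tolist())
    cv2.imwrite(f"pics/{n}z.png",cv2.resize(p[y0:y1,x0:x1,::-1],None,fx=4.0 if n=="top" else 3.5,fy=4.0 if n=="top" else 3.5,interpolation=cv2.INTER_CUBIC))
E
```

```text
side table z 0.17453711847226588
[293 212  25  23 106] [304.93396226 223.03773585] ((305.0275573730469, 223.03103637695312), (3.404865026473999, 31.2251033782959), 48.366458892822266) [0.5732 0.0659 0.1167] [[-0.749, 0.174, -0.639], [-0.586, 0.277, 0.762]]
[305 240  26  24 112] [317.60714286 251.76785714] ((317.7074279785156, 251.746337890625), (3.7440388202667236, 32.649635314941406), 49.89909744262695) [ 0.552  -0.0217  0.1165] [[-0.75, 0.171, -0.639], [-0.609, 0.2, 0.768]]
[315 275  29  24 134] [329.10447761 286.69402985] ((329.1585693359375, 286.57318115234375), (4.216691493988037, 34.826751708984375), 51.34019088745117) [ 0.5252 -0.1078  0.111 ] [[-0.747, 0.182, -0.64], [0.582, -0.285, -0.761]]
top table z -0.0015812987451954091
[285 218   9  29 137] [288.68613139 231.7810219 ] ((288.62017822265625, 231.93392944335938), (4.883223533630371, 28.61397933959961), 9.865806579589844) [0.5739 0.0648 0.1158] [[-0.752, 0.174, -0.636], [-0.601, 0.216, 0.77]]
[324 228  10  28 139] [328.35251799 241.43884892] ((328.3941345214844, 241.47647094726562), (4.880936145782471, 28.30942726135254), 12.52880573272705) [ 0.5538 -0.0229  0.1167] [[-0.75, 0.176, -0.638], [0.622, -0.143, -0.77]]
[362 241  12  28 130] [367.59230769 254.74615385] ((367.5540771484375, 254.82432556152344), (4.778895854949951, 28.452808380126953), 17.102725982666016) [ 0.5259 -0.1088  0.1107] [[-0.743, 0.194, -0.64], [-0.65, 0.019, 0.76]]
```

Run:
```python
from h import *
from scipy.spatial.transform import Rotation as Ro
s=bot.read_state(); print(Ro.from_rotvec(s["tcp_rot"]).as_matrix().round(3)); 
a=np.radians(-13.15)
print(a)
```

```text
[[-0.001  0.362 -0.932]
 [ 0.002 -0.932 -0.362]
 [-1.    -0.002 -0.   ]]
-0.22951079663725435
```

View pics/topz.png

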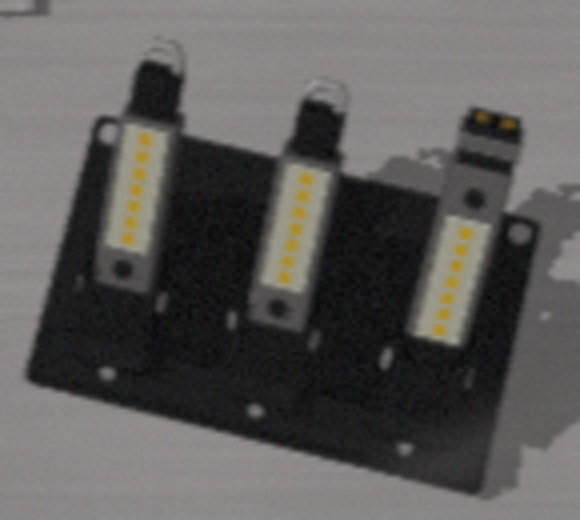

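View pics/sidez.png

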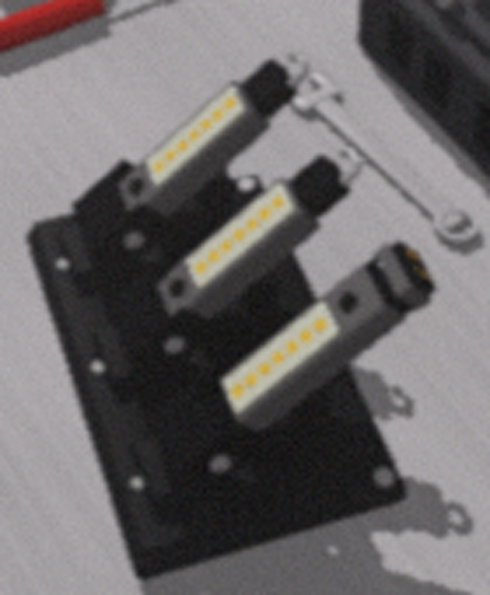

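```bash
cat >> h.py <<'E'
from scipy.spatial.transform import Rotation as Ro, Slerp
YAW=np.radians(-13.15)
c_,s_=np.cos(YAW),np.sin(YAW); S,Cc=np.sin(np.radians(50)),np.cos(np.radians(50))
BZ=np.array([S*c_,S*s_,Cc]); BX=np.array([Cc*c_,Cc*s_,-S]); BY=np.array([-s_,c_,0])
B=np.c_[BX,BY,BZ]
R1=np.c_[BX,-BY,-BZ]; R2=B
CEN=np.array([.5364,-.1109,.1045])     # lamp centre as first measured
def plan(pos,R,maxr=.6,maxd=.2):
    s=bot.read_state(); R0=Ro.from_rotvec(s["tcp_rot"]); p0=s["tool_pos"]
    dr=(R0.inv()*Ro.from_matrix(R)).as_rotvec(); dp=R0.inv().apply(pos-p0)
    f=min(1,maxr/max(1e-9,np.linalg.norm(dr)),maxd/max(1e-9,np.linalg.norm(dp)))
    print("t",round(s["time"],2),"q",s["q"].round(2),"pos",p0.round(4),"F",s["wrist_force"].round(1),"w",round(s["width"]*8.54,2))
    print("full dp cm",(dp*100).round(2),"rot",dr.round(3),"f",round(f,2),"-> dp",(dp*f*100).round(2),"rot",(dr*f).round(3))
    print("lamp frame (bay axes, mm from CEN):",((p0-CEN)@B*1000).round(1))
E
python3 - <<'E'
from h import *
print(proj("top",[[.245,-.63,.0]]))
# positions of tall things (top px on planes)
z=np.load("top0.npz");C=cloud("top",z["d"])
for u,v in((472,172),(515,232),(428,190),(465,305),(545,200),(548,360)): print(u,v,C[v,u].round(3))
plan(CEN-.094*BX,R1)
E
```

```text
[[592.13209723 386.81471528]]
472 172 [ 0.686 -0.316  0.201]
515 232 [ 0.585 -0.44   0.093]
428 190 [ 0.703 -0.266  0.021]
465 305 [ 0.425 -0.342  0.026]
545 200 [ 0.671 -0.532  0.054]
548 360 [ 0.303 -0.536 -0.003]
t 0.1 q [-1.24  0.26  1.61 -0.    1.27 -0.04] pos [ 0.2444 -0.6285  0.2441] F [ 1.  -0.4  0.6] w 8.54
full dp cm [  6.84 -41.06 -40.99] rot [0.575 0.677 0.211] f 0.34 -> dp [  2.34 -14.06 -14.03] rot [0.197 0.232 0.072]
lamp frame (bay axes, mm from CEN): [-214.  -570.5  -37.9]
```

```bash
python3 -m creep '[{"grip":6,"dp":[0,-3,-3],"rotation":[0.04,0.05,0.015]},{"grip":6,"dp":[0,-6,-6],"rotation":[0.08,0.1,0.03]},{"grip":6,"dp":[0,-9,-9],"rotation":[0.12,0.14,0.045]},{"grip":6,"dp":[0,-12,-12],"rotation":[0.16,0.19,0.06]},{"grip":6,"dp":[0,-14,-14],"rotation":[0.2,0.23,0.07]}]' 60; python3 -c "
from h import *
plan(CEN-.094*BX,R1)"
```

```text
time: 0.52
tool_pos: [0.3248, -0.4447, 0.2443]
tcp_rot: [2.364, 0.152, -1.852]
wrist_force: [0.9, 0.5, 1.0]
width: 0.699
t 0.52 q [-1.12 -0.05  1.97  0.24  1.12  0.19] pos [ 0.3248 -0.4447  0.2443] F [0.9 0.5 1. ] w 5.97
full dp cm [ 10.12 -32.09 -18.85] rot [0.373 0.446 0.14 ] f 0.52 -> dp [  5.25 -16.64  -9.78] rot [0.193 0.231 0.072]
lamp frame (bay axes, mm from CEN): [-190.7 -373.2   -9.8]
```

```bash
python3 -m creep '[{"grip":6,"dp":[1,-3.5,-2],"rotation":[0.04,0.05,0.015]},{"grip":6,"dp":[2,-7,-4],"rotation":[0.08,0.1,0.03]},{"grip":6,"dp":[3,-10,-6],"rotation":[0.12,0.14,0.045]},{"grip":6,"dp":[4,-13.5,-8],"rotation":[0.16,0.19,0.06]},{"grip":6,"dp":[5,-16.5,-9.8],"rotation":[0.2,0.23,0.07]}]'; python3 -c "
from h import *
plan(CEN-.094*BX,R1)"
```

```text
time: 0.93
tool_pos: [0.4028, -0.2667, 0.211]
tcp_rot: [2.675, -0.099, -1.629]
wrist_force: [0.7, 0.3, 0.4]
width: 0.703
t 0.93 q [-0.85 -0.33  2.32  0.43  0.83  0.52] pos [ 0.4028 -0.2667  0.211 ] F [0.7 0.3 0.4] w 6.0
full dp cm [  5.49 -17.43  -4.61] rot [0.172 0.216 0.066] f 1 -> dp [  5.49 -17.43  -4.61] rot [0.172 0.216 0.066]
lamp frame (bay axes, mm from CEN): [-142.4 -182.1   -4. ]
```

```bash
python3 -m creep '[{"grip":6,"dp":[1,-3.5,-1],"rotation":[0.04,0.05,0.015]},{"grip":6,"dp":[2,-7,-2],"rotation":[0.08,0.1,0.03]},{"grip":6,"dp":[3,-10,-3],"rotation":[0.12,0.14,0.045]},{"grip":6,"dp":[4.5,-14,-4],"rotation":[0.16,0.19,0.06]},{"grip":6,"dp":[5.3,-17,-4.6],"rotation":[0.17,0.215,0.065]}]'; python3 -m creep '[{"grip":6,"dp":[0,0,0],"rotation":[0,0,0]},{"grip":6,"dp":[0,0,0],"rotation":[0,0,0]}]'; python3 -c "
from h import *
plan(CEN-.094*BX,R1)"
```

```text
time: 1.35
tool_pos: [0.4685, -0.1194, 0.18]
tcp_rot: [-2.738, 0.308, 1.312]
wrist_force: [0.2, -1.6, -0.8]
width: 0.705
time: 1.52
tool_pos: [0.4686, -0.1193, 0.1798]
tcp_rot: [-2.74, 0.302, 1.32]
wrist_force: [-0.7, -0.4, 1.1]
width: 0.704
t 1.52 q [-0.36 -0.45  2.52  0.21  0.41  1.26] pos [ 0.4686 -0.1193  0.1798] F [-0.7 -0.4  1.1] w 6.01
full dp cm [ 0.49 -2.36 -0.12] rot [0.017 0.024 0.002] f 1 -> dp [ 0.49 -2.36 -0.12] rot [0.017 0.024 0.002]
lamp frame (bay axes, mm from CEN): [-98.9 -23.6  -0.7]
```

```bash
python3 -m creep '[{"grip":6,"dp":[0.3,-1.2,0],"rotation":[0.01,0.012,0]},{"grip":6,"dp":[0.5,-2.36,-0.1],"rotation":[0.017,0.024,0]},{"grip":6,"dp":[0.5,-2.36,-0.1],"rotation":[0.017,0.024,0]},{"grip":6,"dp":[0.5,-2.36,-0.1],"rotation":[0.017,0.024,0]}]'
python3 - <<'E'
from h import *
plan(CEN+.006*BX,R1)
for n in("side","top"):
    p,d=bot.read_camera(n); cv2.imwrite(f"pics/{n}1.png",p[:,:,::-1])
E
```

```text
time: 1.85
tool_pos: [0.4782, -0.1006, 0.178]
tcp_rot: [-2.743, 0.322, 1.275]
wrist_force: [-0.8, -0.9, 0.5]
width: 0.702
t 1.85 q [-0.28 -0.44  2.53  0.09  0.35  1.46] pos [ 0.4782 -0.1006  0.178 ] F [-0.8 -0.9  0.5] w 6.0
full dp cm [10.02 -0.34  0.23] rot [-0.004 -0.002 -0.002] f 1 -> dp [10.02 -0.34  0.23] rot [-0.004 -0.002 -0.002]
lamp frame (bay axes, mm from CEN): [-94.2  -3.2   2.1]
```

View pics/side1.png

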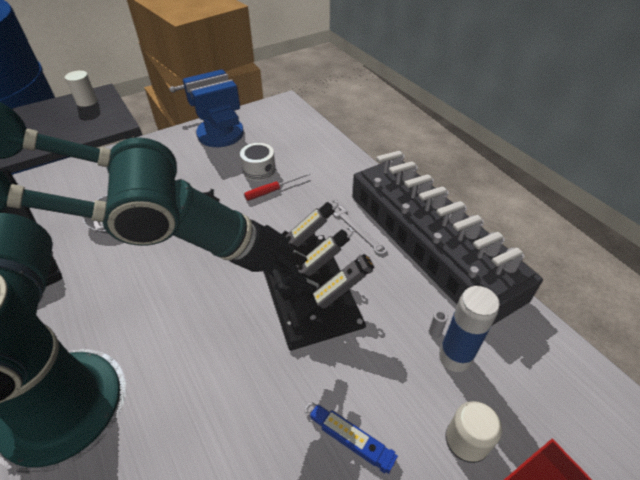

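View pics/top1.png

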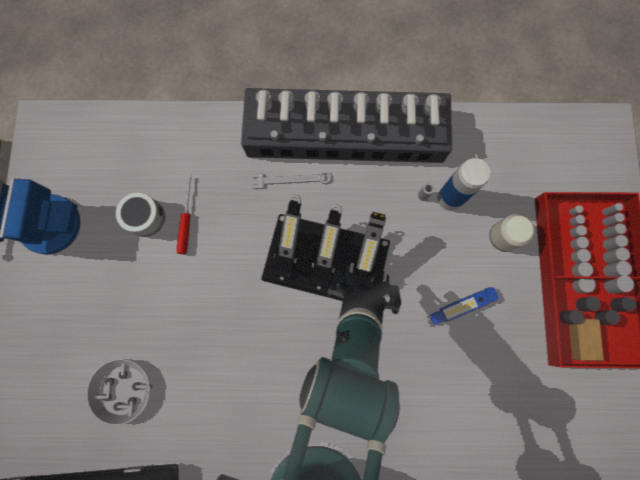

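Both views show the jaws in front of the wrong lamp (top (372,292)) and clear of the neighbour, so I'll move in.

```bash
python3 -m creep '[{"grip":6,"dp":[1.5,-0.34,0.23],"rotation":[0,0,0]},{"grip":6,"dp":[3,-0.34,0.23],"rotation":[0,0,0]},{"grip":6,"dp":[4.5,-0.34,0.23],"rotation":[0,0,0]},{"grip":6,"dp":[5.5,-0.34,0.23],"rotation":[0,0,0]},{"grip":6,"dp":[6,-0.34,0.23],"rotation":[0,0,0]}]'
python3 - <<'E'
from h import *
plan(CEN+.006*BX,R1)
for n in("side","top"):
    p,d=bot.read_camera(n); 
    q=p[190:360,240:400] if n=="side" else p[190:310,300:440]
    cv2.imwrite(f"pics/{n}2.png",cv2.resize(q[:,:,::-1],None,fx=3.5,fy=3.5,interpolation=cv2.INTER_CUBIC))
E
```

```text
time: 2.37
tool_pos: [0.515, -0.1063, 0.1295]
tcp_rot: [-2.741, 0.324, 1.276]
wrist_force: [-0.8, -0.9, 0.4]
width: 0.702
t 2.37 q [-0.26 -0.24  2.51  0.11  0.18  1.45] pos [ 0.515  -0.1063  0.1295] F [-0.8 -0.9  0.4] w 5.99
full dp cm [ 3.92 -0.05 -0.06] rot [-0.006 -0.001 -0.003] f 1 -> dp [ 3.92 -0.05 -0.06] rot [-0.006 -0.001 -0.003]
lamp frame (bay axes, mm from CEN): [-33.2  -0.4  -0.7]
```

View pics/side2.png

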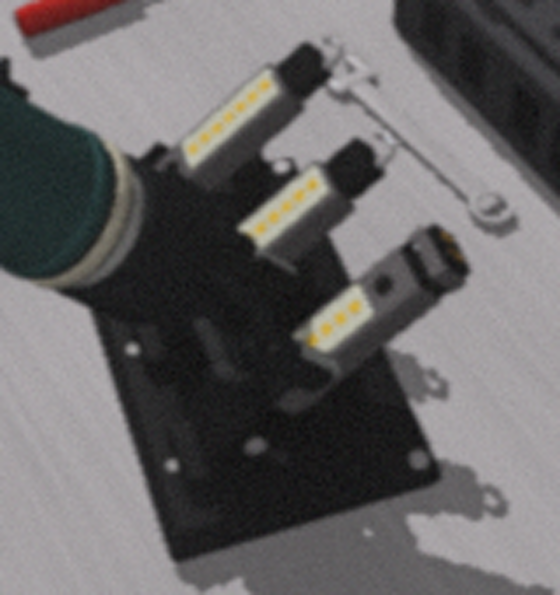

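View pics/top2.png

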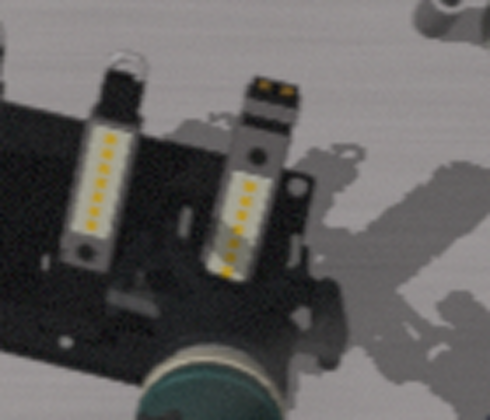

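Joint 5 is at 0.18 and falling towards its limit of 0. Before going on I'll fit a rough kinematic model to the recorded states, to pick the grip height and tilt.

```bash
cat > kin.py <<'E'
from h import *
from scipy.optimize import least_squares
D=[([-1.23687,.26475,1.60538,0,1.2737,-.0369],[.24437,-.62846,.24396]),
([-1.12,-.05,1.97,.24,1.12,.19],[.3248,-.4447,.2443]),([-.85,-.33,2.32,.43,.83,.52],[.4028,-.2667,.211]),
([-.36,-.45,2.52,.21,.41,1.26],[.4686,-.1193,.1798]),([-.28,-.44,2.53,.09,.35,1.46],[.4782,-.1006,.178])]
def fk(q,p):
    a1,L2,L3,h,d,e,yo,s4=p
    q1,q2,q3,q4,q5,q6=q; s=np.sign(s4)
    R=Ro.from_euler('Z',q1)*Ro.from_euler('Y',q2)
    P=np.array([0,0,h])+Ro.from_euler('Z',q1).apply([a1,yo,0])+R.apply([0,0,L2])
    R=R*Ro.from_euler('Y',q3); P=P+R.apply([e,0,L3])
    R=R*Ro.from_euler('Z',s*q4)*Ro.from_euler('Y',q5)
    P=P+R.apply([0,0,d]); R=R*Ro.from_euler('Z',s*q6)
    return P,R*Ro.from_matrix(np.array([[0,1,0],[0,0,1],[1,0,0]]).T) # provisional frame
def fit():
    s=bot.read_state(); DD=D+[(s["q"],s["tool_pos"])]; w=[5,1,1,1,1,5]
    best=None
    for sg in(1,-1):
        f=lambda p:np.concatenate([k*(fk(q,list(p)+[sg])[0]-np.array(x)) for k,(q,x) in zip(w,DD)]+[.02*(p-[0,.4,.4,.3,.2,0,0])])
        r=least_squares(f,[0,.4,.4,.3,.2,0,0])
        print(sg,r.x.round(3),r.cost, np.abs(r.fun[:-7]).max())
        if best is None or r.cost<best[0]: best=(r.cost,list(r.x)+[sg])
    return best[1]
E
python3 - <<'E'
from kin import *
p=fit(); s=bot.read_state(); print(s["q"].round(4))
print(fk(s["q"],p)[1].as_matrix().round(3)); print(Ro.from_rotvec(s["tcp_rot"]).as_matrix().round(3))
q0=np.array(D[0][0]); print(fk(q0,p)[1].as_matrix().round(3))
E
```

```text
1 [-0.001  0.512  0.567  0.252  0.334  0.002  0.025] 2.0739169292547312e-05 0.0026265678727352137
-1 [ 0.495  0.209  0.039 -0.424 -0.206 -0.287  0.028] 0.005804404315297888 0.061205403788448076
[-0.2621 -0.2451  2.51    0.1051  0.1792  1.4485]
[[ 0.744  0.626  0.234]
 [-0.18  -0.149  0.972]
 [ 0.643 -0.766  0.002]]
[[ 0.626 -0.234 -0.744]
 [-0.149 -0.972  0.18 ]
 [-0.766 -0.002 -0.643]]
[[ 0.932 -0.001 -0.362]
 [ 0.362  0.002  0.932]
 [ 0.    -1.     0.002]]
```

```bash
cat >> kin.py <<'E'
M=np.array([[0,0,-1],[1,0,0],[0,-1,0]])  # tool = model*M
LO=np.array([-2.63,-.94,.31,-1.31,0,-2.55]);HI=np.array([2.63,2.18,2.57,4.45,2.66,2.55])
def ik(pos,R,p,q0):
    def f(q):
        P,Q=fk(q,p); T=Q.as_matrix()@M
        return np.r_[(P-pos)*5,(Ro.from_matrix(R).inv()*Ro.from_matrix(T)).as_rotvec()]
    r=least_squares(f,np.clip(q0,LO+1e-3,HI-1e-3),bounds=(LO,HI)); return r.x,np.abs(r.fun).max()
E
python3 - <<'E'
from kin import *
p=fit(); s=bot.read_state(); q0=s["q"]
def tiltR(R,t): return Ro.from_rotvec(BY*t).as_matrix()@R   # t>0 -> steeper
for nm,R,qq in(("R1",R1,q0),("R2",R2,q0-np.array([0,0,0,0,0,3.1]))):
  for g in(-25,0,15,30,45,60):
    for t in(0,5,10):
      q,e=ik(CEN+.006*BX+g/1000*BZ,tiltR(R,np.radians(t)),p,qq+np.array([0,0,-.1,0,.1,0]))
      print(nm,g,t,q.round(2),round(e,4))
E
```

```text
1 [-0.001  0.512  0.567  0.252  0.334  0.002  0.025] 2.0739169292547312e-05 0.0026265678727352137
-1 [ 0.495  0.209  0.039 -0.424 -0.206 -0.287  0.028] 0.005804404315297888 0.061205403788448076
R1 -25 0 [-0.26 -0.12  2.53  0.52  0.04  1.02] 0.0
R1 -25 5 [-0.26 -0.11  2.47  0.11  0.17  1.44] 0.0
R1 -25 10 [-0.26 -0.09  2.42  0.05  0.29  1.5 ] 0.0
R1 0 0 [-0.26 -0.12  2.48  0.26  0.08  1.29] 0.0
R1 0 5 [-0.26 -0.1   2.43  0.08  0.21  1.46] 0.0
R1 0 10 [-0.26 -0.08  2.37  0.04  0.33  1.5 ] 0.0
R1 15 0 [-0.26 -0.11  2.45  0.19  0.1   1.35] 0.0
R1 15 5 [-0.26 -0.1   2.4   0.07  0.23  1.48] 0.0
R1 15 10 [-0.26 -0.07  2.34  0.04  0.35  1.51] 0.0
R1 30 0 [-0.26 -0.11  2.43  0.15  0.13  1.39] 0.0
R1 30 5 [-0.26 -0.09  2.37  0.07  0.25  1.48] 0.0
R1 30 10 [-0.26 -0.07  2.31  0.04  0.37  1.51] 0.0
R1 45 0 [-0.26 -0.1   2.4   0.13  0.15  1.42] 0.0
R1 45 5 [-0.26 -0.08  2.34  0.06  0.27  1.49] 0.0
R1 45 10 [-0.26 -0.06  2.28  0.03  0.39  1.52] 0.0
R1 60 0 [-0.26 -0.09  2.37  0.11  0.17  1.44] 0.0
R1 60 5 [-0.26 -0.08  2.31  0.05  0.3   1.5 ] 0.0
R1 60 10 [-0.25 -0.05  2.25  0.03  0.42  1.52] 0.0

[... 205 characters left out ...]
 0 5 [-0.26 -0.1   2.43  0.08  0.21 -1.68] 0.0
R2 0 10 [-0.26 -0.08  2.37  0.04  0.33 -1.64] 0.0
R2 15 0 [-0.26 -0.11  2.45  0.19  0.1  -1.79] 0.0
R2 15 5 [-0.26 -0.1   2.4   0.07  0.23 -1.67] 0.0
R2 15 10 [-0.26 -0.07  2.34  0.04  0.35 -1.63] 0.0
R2 30 0 [-0.26 -0.11  2.43  0.15  0.13 -1.75] 0.0
R2 30 5 [-0.26 -0.09  2.37  0.07  0.25 -1.66] 0.0
R2 30 10 [-0.26 -0.07  2.31  0.04  0.37 -1.63] 0.0
R2 45 0 [-0.26 -0.1   2.4   0.13  0.15 -1.72] 0.0
R2 45 5 [-0.26 -0.08  2.34  0.06  0.27 -1.65] 0.0
R2 45 10 [-0.26 -0.06  2.28  0.03  0.39 -1.62] 0.0
R2 60 0 [-0.26 -0.09  2.37  0.11  0.17 -1.7 ] 0.0
R2 60 5 [-0.26 -0.08  2.31  0.05  0.3  -1.64] 0.0
R2 60 10 [-0.25 -0.05  2.25  0.03  0.42 -1.62] 0.0
```

```bash
python3 -m creep '[{"grip":6,"dp":[0.8,-0.05,0.5],"rotation":[0,0,0]},{"grip":6,"dp":[1.6,-0.05,0.9],"rotation":[0,0,0]},{"grip":6,"dp":[2.4,-0.05,0.9],"rotation":[0,0,0]},{"grip":6,"dp":[3.2,-0.05,0.9],"rotation":[0,0,0]},{"grip":6,"dp":[3.9,-0.05,0.9],"rotation":[0,0,0]}]'; python3 -c "
from h import *
plan(CEN+.006*BX-.01*BZ,R1)"
```

```text
time: 2.88
tool_pos: [0.5332, -0.1092, 0.0955]
tcp_rot: [-2.743, 0.322, 1.273]
wrist_force: [0.2, -0.1, -1.1]
width: 0.702
t 2.88 q [-0.26 -0.12  2.5   0.26  0.07  1.3 ] pos [ 0.5332 -0.1092  0.0955] F [ 0.2 -0.1 -1.1] w 5.99
full dp cm [0.14 0.09 0.16] rot [-0.005 -0.004 -0.002] f 1 -> dp [0.14 0.09 0.16] rot [-0.005 -0.004 -0.002]
lamp frame (bay axes, mm from CEN): [ 4.6  0.9 -8.4]
```

```bash
python3 -m creep '[{"grip":6,"dp":[0.2,0,0],"rotation":[0,0,0]},{"grip":4.5,"dp":[0.2,0,0],"rotation":[0,0,0]},{"grip":3,"dp":[0.2,0,0],"rotation":[0,0,0]},{"grip":2.5,"dp":[0.2,0,0],"rotation":[0,0,0]},{"grip":2.5,"dp":[0.2,0,0],"rotation":[0,0,0]}]' 80;python3 -m creep '[{"grip":2.5,"dp":[0,0,0],"rotation":[0,0,0]},{"grip":2.5,"dp":[0,0,0],"rotation":[0,0,0]},{"grip":2.5,"dp":[0,0,0],"rotation":[0,0,0]},{"grip":2.5,"dp":[0,0,0],"rotation":[0,0,0]}]' 80
python3 - <<'E'
from h import *
plan(CEN+.006*BX-.01*BZ,R1)
for n in("side","top"):
    p,d=bot.read_camera(n); np.savez(n+"3.npz",p=p,d=d)
    q=p[190:360,240:400] if n=="side" else p[190:310,260:420]
    cv2.imwrite(f"pics/{n}3.png",cv2.resize(q[:,:,::-1],None,fx=3.5,fy=3.5,interpolation=cv2.INTER_CUBIC))
E
```

```text
time: 3.3
tool_pos: [0.5341, -0.109, 0.0941]
tcp_rot: [-2.743, 0.321, 1.273]
wrist_force: [-4.5, -0.0, 3.2]
width: 0.388
time: 3.63
tool_pos: [0.5341, -0.109, 0.0941]
tcp_rot: [-2.743, 0.322, 1.272]
wrist_force: [-7.9, 0.2, 6.8]
width: 0.385
t 3.63 q [-0.26 -0.12  2.5   0.27  0.06  1.28] pos [ 0.5341 -0.109   0.0941] F [-7.9  0.2  6.8] w 3.28
full dp cm [-0.03  0.14  0.13] rot [-0.005 -0.004 -0.001] f 1 -> dp [-0.03  0.14  0.13] rot [-0.005 -0.004 -0.001]
lamp frame (bay axes, mm from CEN): [ 6.3  1.4 -8.7]
```

View pics/side3.png

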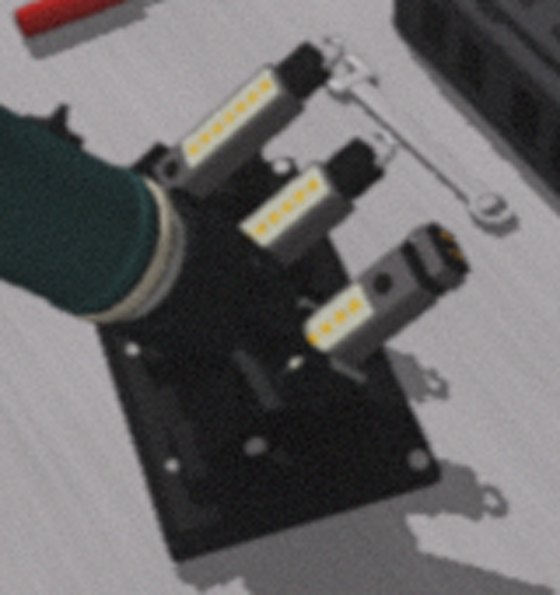

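View pics/top3.png

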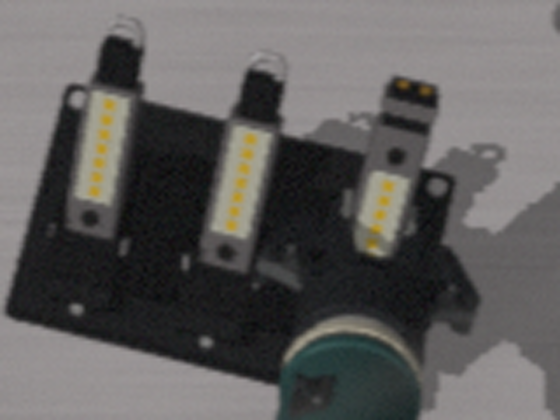

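```bash
cat >> h.py <<'E'
def lens(n,p,d):
    C=cloud(n,d); hsv=cv2.cvtColor(p,cv2.COLOR_RGB2HSV)
    x0,y0,x1,y1={"side":(250,185,390,355),"top":(255,185,400,315)}[n]
    m=((hsv[...,1]>45)&(hsv[...,2]>150)&(hsv[...,0]<40)).astype(np.uint8); mm=np.zeros_like(m); mm[y0:y1,x0:x1]=m[y0:y1,x0:x1]
    mm=cv2.morphologyEx(mm,cv2.MORPH_CLOSE,np.ones((3,3)))
    k,l,s,c=cv2.connectedComponentsWithStats(mm)
    for i in range(1,k):
        if s[i,4]>40:
            q=C[(l==i)&(d>0)]; b=(q-CEN)@B*1000; print(n,s[i,4],"bay axes mm: mean",b.mean(0).round(1),"z range",b[:,2].min().round(1),b[:,2].max().round(1))
E
python3 - <<'E'
from h import *
for k in("0","3"):
  for n in("side","top"):
    z=np.load(n+k+".npz"); print(k); lens(n,z["p"],z["d"])
E
```

```text
0
side 56 bay axes mm: mean [ 25.2 441.1 -94.1] z range -115.4 -68.9
side 106 bay axes mm: mean [-12.2 180.5   4.4] z range -32.7 41.1
side 112 bay axes mm: mean [-12.4  90.5   3.8] z range -32.3 39.3
side 134 bay axes mm: mean [-12.5   0.5  -4.7] z range -42.2 31.1
0
top 137 bay axes mm: mean [-10.8 179.6   4.6] z range -32.9 39.9
top 139 bay axes mm: mean [-11.4  89.7   5.5] z range -31.2 39.9
top 130 bay axes mm: mean [-11.6  -0.4  -4.2] z range -39.5 32.3
3
side 53 bay axes mm: mean [ 26.6 442.1 -93.1] z range -116.2 -68.0
side 107 bay axes mm: mean [-12.3 180.5   4.6] z range -32.7 41.1
side 83 bay axes mm: mean [-12.4  90.4  14.1] z range -13.6 40.5
side 70 bay axes mm: mean [-12.3   1.6  12.9] z range -5.9 31.4
3
top 137 bay axes mm: mean [-11.  179.6   4.9] z range -32.0 40.8
top 139 bay axes mm: mean [-11.4  89.7   5.3] z range -30.6 40.5
top 73 bay axes mm: mean [-11.4   0.7  13. ] z range -5.8 30.9
```

```bash
python3 -m creep '[{"grip":2.5,"dp":[0,0,-1],"rotation":[0,0,0]},{"grip":2.5,"dp":[0,0,-2.5],"rotation":[0,0,0]},{"grip":2.5,"dp":[0,0,-4],"rotation":[0,0,0]},{"grip":2.5,"dp":[0,0,-5.5],"rotation":[0,0,0]},{"grip":2.5,"dp":[0,0,-7],"rotation":[0,0,0]}]'
python3 - <<'E'
from kin import *
plan(CEN-.064*BX+.07*BZ,R1)
p=fit(); s=bot.read_state()
for x in(-40,-64,-90):
  for R,qq in((R1,s["q"]),(R2,s["q"]-np.array([0,0,0,0,0,3.1]))):
    print(x,*ik(CEN+x/1000*BX+.07*BZ,R,p,qq+np.array([0,0,-.1,0,.1,0])))
for n in("side","top"):
    q,d=bot.read_camera(n); cv2.imwrite(f"pics/{n}4.png",q[:,:,::-1])
E
```

```text
time: 4.15
tool_pos: [0.5527, -0.1116, 0.1072]
tcp_rot: [-2.682, 0.307, 1.379]
wrist_force: [-92.3, 24.9, 28.3]
width: 0.383
t 4.15 q [-0.25 -0.09  2.4   0.08  0.21  1.47] pos [ 0.5527 -0.1116  0.1072] F [-92.3  24.9  28.3] w 3.27
full dp cm [-7.64  0.26 -5.02] rot [-0.004  0.078  0.003] f 1 -> dp [-7.64  0.26 -5.02] rot [-0.004  0.078  0.003]
lamp frame (bay axes, mm from CEN): [ 8.3  3.1 14. ]
1 [-0.001  0.512  0.567  0.253  0.334  0.002  0.025] 2.0716976347018505e-05 0.002613075741474097
-1 [ 0.408  0.208  0.136 -0.352 -0.182 -0.268  0.028] 0.0068803882025478364 0.06347736069306564
-40 [-0.25973035 -0.21509945  2.37623687  0.06956186  0.28319737  1.4808445 ] 1.0579047724640354e-09
-40 [-0.25973035 -0.21509945  2.37623687  0.06956186  0.28319737 -1.66074816] 7.324449727286186e-10
-64 [-0.26108347 -0.28013519  2.38578498  0.06111802  0.33864178  1.48895209] 9.71445146547012e-16
-64 [-0.26108347 -0.28013519  2.38578498  0.06111802  0.33864178 -1.65264057] 6.938893903907228e-16
-90 [-0.2626932  -0.34978046  2.39293605  0.05464542  0.40111315  1.49505759] 7.724237915951448e-13
-90 [-0.2626932  -0.34978046  2.39293605  0.05464542  0.40111315 -1.64653506] 7.820133429703444e-13
```

View pics/side4.png

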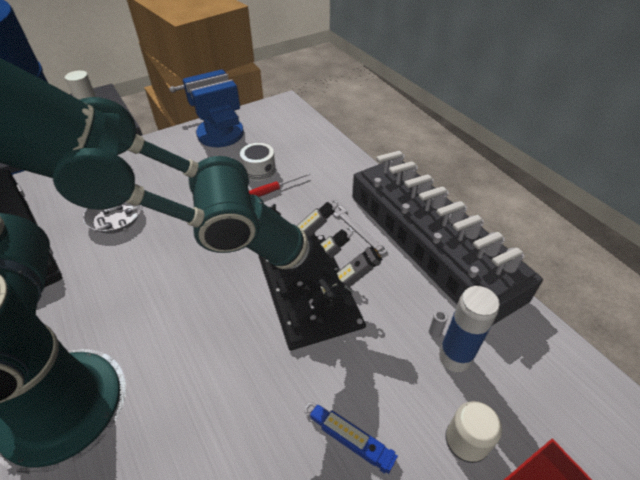

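Run:
```python
from h import *
plan(CEN+.005*BX+.014*BZ,R1)
s=bot.read_state();print(s["q"],s["wrist_force"]@B,s["torque"]@B)
```

```text
t 4.25 q [-0.25 -0.09  2.39  0.09  0.19  1.47] pos [ 0.5642 -0.1148  0.1172] F [-35.5   8.3   7.3] w 3.29
full dp cm [-0.24  0.26  1.57] rot [-0.005  0.049  0.002] f 1 -> dp [-0.24  0.26  1.57] rot [-0.005  0.049  0.002]
lamp frame (bay axes, mm from CEN): [ 8.2  2.6 29.6]
[-0.25352293 -0.09347555  2.39396281  0.0863765   0.19290016  1.47134463] [-2.89917535e+01  3.85754568e-03 -2.32322984e+01] [ 0.04725955  4.48790034 -0.07264005]
```

View pics/top4.png

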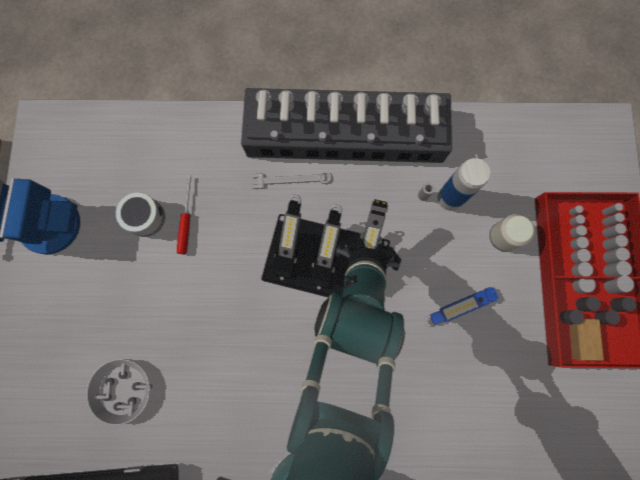

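```bash
python3 -m creep '[{"grip":2.5,"dp":[-0.3,0,0],"rotation":[0,0,0]}]'; python3 -c "
from h import *
plan(CEN+.005*BX+.07*BZ,R1)"
```

```text
time: 4.33
tool_pos: [0.5743, -0.118, 0.1304]
tcp_rot: [-2.727, 0.318, 1.302]
wrist_force: [1.3, 0.2, -1.2]
width: 0.386
t 4.33 q [-0.25 -0.1   2.38  0.08  0.18  1.47] pos [ 0.5743 -0.118   0.1304] F [ 1.3  0.2 -1.2] w 3.29
full dp cm [-0.04  0.16 -2.38] rot [-0.005  0.019 -0.   ] f 1 -> dp [-0.04  0.16 -2.38] rot [-0.005  0.019 -0.   ]
lamp frame (bay axes, mm from CEN): [ 5.   1.7 46.2]
```

```bash
python3 -m creep '[{"grip":2.5,"dp":[-0.3,0,-0.5],"rotation":[0,0,0]},{"grip":2.5,"dp":[-1,0,-1],"rotation":[0,0,0]},{"grip":2.5,"dp":[-2,0,-1.5],"rotation":[0,0,0]},{"grip":2.5,"dp":[-3,0,-1.5],"rotation":[0,0,0]},{"grip":2.5,"dp":[-4,0,-1.5],"rotation":[0,0,0]}]'; python3 -c "
from h import *
plan(CEN-.064*BX+.07*BZ,R1)"
```

```text
time: 4.75
tool_pos: [0.5721, -0.1182, 0.1844]
tcp_rot: [-2.746, 0.321, 1.269]
wrist_force: [-0.4, 0.1, -2.6]
width: 0.386
t 4.75 q [-0.25 -0.2   2.36  0.05  0.28  1.5 ] pos [ 0.5721 -0.1182  0.1844] F [-0.4  0.1 -2.6] w 3.3
full dp cm [-2.63  0.11  0.91] rot [-0.005 -0.006 -0.001] f 1 -> dp [-2.63  0.11  0.91] rot [-0.005 -0.006 -0.001]
lamp frame (bay axes, mm from CEN): [-37.8   1.   79.3]
```

```bash
python3 -m creep '[{"grip":2.5,"dp":[-1,0.05,0],"rotation":[0,0,0]},{"grip":2.5,"dp":[-2,0.1,0],"rotation":[0,0,0]},{"grip":2.5,"dp":[-3,0.1,0],"rotation":[0,0,0]},{"grip":2.5,"dp":[-4,0.1,0],"rotation":[0,0,0]},{"grip":2.5,"dp":[-4,0.1,0],"rotation":[0,0,0]}]'
python3 - <<'E'
from h import *
plan(CEN-.064*BX+.07*BZ,R1)
for n in("side","top"):
    q,d=bot.read_camera(n); np.savez(n+"5.npz",p=q,d=d); cv2.imwrite(f"pics/{n}5.png",q[:,:,::-1]); lens(n,q,d)
E
```

```text
time: 5.17
tool_pos: [0.5466, -0.1132, 0.2162]
tcp_rot: [-2.747, 0.322, 1.266]
wrist_force: [1.7, 0.0, -1.3]
width: 0.384
t 5.17 q [-0.26 -0.31  2.38  0.05  0.37  1.51] pos [ 0.5466 -0.1132  0.2162] F [ 1.7  0.  -1.3] w 3.28
full dp cm [1.47 0.01 0.99] rot [-0.005 -0.009 -0.001] f 1 -> dp [1.47 0.01 0.99] rot [-0.005 -0.009 -0.001]
lamp frame (bay axes, mm from CEN): [-78.8   0.1  79.8]
side 64 bay axes mm: mean [-100.4    0.7  100.9] z range 85.5 116.6
side 53 bay axes mm: mean [-12.7  90.1 -16.2] z range -33.0 2.3
top 137 bay axes mm: mean [-11.  179.6   4.8] z range -32.1 41.2
top 79 bay axes mm: mean [-99.   -0.4  98.7] z range 81.6 115.0
top 140 bay axes mm: mean [-11.2  89.7   4.9] z range -31.5 39.7
```

View pics/side5.png

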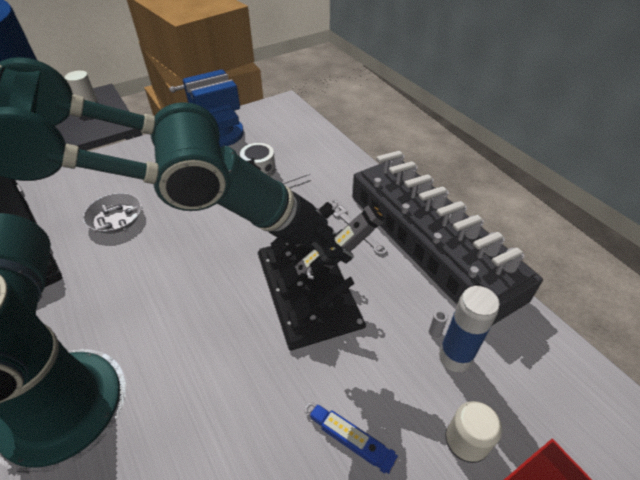

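View pics/top5.png

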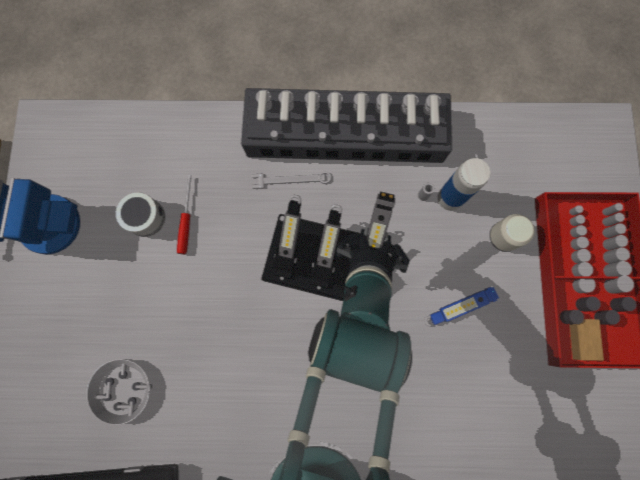

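```bash
cat >> h.py <<'E'
def face(n,d,zr,xr,yc=0):
    b=(cloud(n,d)-CEN)@B*1000; m=(d>0)&(abs(b[...,1]-yc)<11)&(b[...,2]>zr[0])&(b[...,2]<zr[1])&(b[...,0]>xr[0])&(b[...,0]<xr[1])
    q=b[m]; k=np.polyfit(q[:,2],q[:,0],1); r=q[:,0]-np.polyval(k,q[:,2]); g=abs(r)<3; k=np.polyfit(q[g,2],q[g,0],1)
    print(n,"n",g.sum(),"slope deg",np.degrees(np.arctan(k[0])).round(2),"x at z=",zr[0],np.polyval(k,zr[0]).round(1),"sd",r[g].std().round(2)); return q
E
python3 - <<'E'
from h import *
for n in("side","top"):
    d=np.load(n+"5.npz")["d"]; face(n,d,(85,145),(-112,-88))
    d=np.load(n+"0.npz")["d"]; face(n,d,(-30,50),(-22,-3)); face(n,d,(-30,40),(-22,-3),90);face(n,d,(-30,40),(-22,-3),180)
    b=(cloud(n,np.load(n+"5.npz")["d"])-CEN)@B*1000
    m=(abs(b[...,1])<12)&(b[...,0]>-115)&(b[...,0]<-70)&(b[...,2]>140)&(b[...,2]<230); print("top end z",np.percentile(b[m][:,2],[50,95,99]))
E
```

```text
side n 308 slope deg -2.66 x at z= 85 -99.6 sd 1.01
side n 341 slope deg 0.95 x at z= -30 -12.7 sd 1.17
side n 251 slope deg 0.53 x at z= -30 -12.5 sd 1.09
side n 209 slope deg 0.17 x at z= -30 -12.3 sd 1.14
top end z [160.81890427 175.57695454 175.96891501]
top n 316 slope deg -2.78 x at z= 85 -98.1 sd 1.34
top n 302 slope deg 1.09 x at z= -30 -11.9 sd 1.4
top n 261 slope deg 0.49 x at z= -30 -11.7 sd 1.39
top n 257 slope deg 0.24 x at z= -30 -11.0 sd 1.35
top end z [163.07134038 176.33597203 176.77076154]
```

```bash
python3 -m creep '[{"grip":2.5,"dp":[0,0,0],"rotation":[-0.1,0,0]},{"grip":2.5,"dp":[0,0,0],"rotation":[-0.2,0,0]},{"grip":2.5,"dp":[0,0,0],"rotation":[-0.3,0,0]},{"grip":2.5,"dp":[0,0,0],"rotation":[-0.4,0,0]},{"grip":2.5,"dp":[0,0,0],"rotation":[-0.5,0,0]}]' 110
for i in 1; do :; done
python3 -m creep '[{"grip":2.5,"dp":[0,0,0],"rotation":[-0.12,0,0]},{"grip":2.5,"dp":[0,0,0],"rotation":[-0.24,0,0]},{"grip":2.5,"dp":[0,0,0],"rotation":[-0.36,0,0]},{"grip":2.5,"dp":[0,0,0],"rotation":[-0.48,0,0]},{"grip":2.5,"dp":[0,0,0],"rotation":[-0.6,0,0]}]'
python3 -c "
from h import *
plan(CEN-.07*BX+.07*BZ,R2)"
```

```text
time: 5.68
tool_pos: [0.5454, -0.1128, 0.2114]
tcp_rot: [2.505, 0.007, -1.222]
wrist_force: [-0.5, -0.1, -1.4]
width: 0.381
time: 6.1
tool_pos: [0.5454, -0.1128, 0.2113]
tcp_rot: [1.978, 0.325, -1.027]
wrist_force: [0.5, 0.7, -1.6]
width: 0.381
t 6.1 q [-0.26 -0.31  2.38  0.05  0.37  0.4 ] pos [ 0.5454 -0.1128  0.2113] F [ 0.5  0.7 -1.6] w 3.25
full dp cm [ 0.59 -0.51  0.28] rot [-2.04e+00  3.00e-03 -1.00e-03] f 0.29 -> dp [ 0.17 -0.15  0.08] rot [-0.6    0.001 -0.   ]
lamp frame (bay axes, mm from CEN): [-75.9   0.2  75.7]
```

```bash
python3 -m creep '[{"grip":2.5,"dp":[0,0,0],"rotation":[-0.12,0,0]},{"grip":2.5,"dp":[0,0,0],"rotation":[-0.24,0,0]},{"grip":2.5,"dp":[0,0,0],"rotation":[-0.36,0,0]},{"grip":2.5,"dp":[0,0,0],"rotation":[-0.48,0,0]},{"grip":2.5,"dp":[0,0,0],"rotation":[-0.6,0,0]}]'
python3 -m creep '[{"grip":2.5,"dp":[0,0,0],"rotation":[-0.12,0,0]},{"grip":2.5,"dp":[0,0,0],"rotation":[-0.24,0,0]},{"grip":2.5,"dp":[0,0,0],"rotation":[-0.36,0,0]},{"grip":2.5,"dp":[0,0,0],"rotation":[-0.48,0,0]},{"grip":2.5,"dp":[0,0,0],"rotation":[-0.6,0,0]}]'
python3 -m creep '[{"grip":2.5,"dp":[0,0,0],"rotation":[-0.12,0,0]},{"grip":2.5,"dp":[0,0,0],"rotation":[-0.24,0,0]},{"grip":2.5,"dp":[0,0,0],"rotation":[-0.36,0,0]},{"grip":2.5,"dp":[0,0,0],"rotation":[-0.48,0,0]},{"grip":2.5,"dp":[0,0,0],"rotation":[-0.6,0,0]}]'
python3 -c "
from h import *
plan(CEN-.07*BX+.08*BZ,R2)"
```

```text
time: 6.52
tool_pos: [0.5454, -0.1129, 0.2114]
tcp_rot: [1.434, 0.56, -0.808]
wrist_force: [-1.1, 0.4, -2.1]
width: 0.384
time: 6.93
tool_pos: [0.5454, -0.1129, 0.2114]
tcp_rot: [0.881, 0.728, -0.57]
wrist_force: [-0.3, -0.2, -2.3]
width: 0.382
time: 7.35
tool_pos: [0.5455, -0.1128, 0.2114]
tcp_rot: [0.324, 0.838, -0.32]
wrist_force: [0.2, -0.7, -1.8]
width: 0.386
t 7.35 q [-0.26 -0.31  2.38  0.05  0.37 -1.4 ] pos [ 0.5455 -0.1128  0.2114] F [ 0.2 -0.7 -1.8] w 3.29
full dp cm [0.59 0.08 0.41] rot [-0.241  0.002  0.001] f 1 -> dp [0.59 0.08 0.41] rot [-0.241  0.002  0.001]
lamp frame (bay axes, mm from CEN): [-75.9   0.2  75.8]
```

```bash
python3 -m creep '[{"grip":2.5,"dp":[0,0,0],"rotation":[-0.12,0,0]},{"grip":2.5,"dp":[0,0,0.3],"rotation":[-0.241,0,0]},{"grip":2.5,"dp":[0,0,0.4],"rotation":[-0.241,0,0]},{"grip":2.5,"dp":[0,0,0.4],"rotation":[-0.241,0,0]},{"grip":2.5,"dp":[0,0,0.4],"rotation":[-0.241,0,0]}]'
python3 - <<'E'
from h import *
plan(CEN-.07*BX+.08*BZ,R2)
for n in("side","top"):
    q,d=bot.read_camera(n); np.savez(n+"6.npz",p=q,d=d); cv2.imwrite(f"pics/{n}6.png",q[:,:,::-1]); lens(n,q,d)
    face(n,d,(95,120),(-112,-75));
E
```

```text
time: 7.77
tool_pos: [0.5479, -0.1144, 0.214]
tcp_rot: [0.107, 0.866, -0.22]
wrist_force: [0.6, 0.6, -1.7]
width: 0.38
t 7.77 q [-0.26 -0.3   2.37  0.05  0.37 -1.64] pos [ 0.5479 -0.1144  0.214 ] F [ 0.6  0.6 -1.7] w 3.25
full dp cm [0.62 0.08 0.04] rot [-0.009  0.002  0.001] f 1 -> dp [0.62 0.08 0.04] rot [-0.009  0.002  0.001]
lamp frame (bay axes, mm from CEN): [-76.2  -0.8  79.6]
side 65 bay axes mm: mean [-95.1  -0.2  99.1] z range 83.9 114.1
side n 129 slope deg 8.49 x at z= 95 -96.1 sd 1.24
top 138 bay axes mm: mean [-11.2 179.5   5. ] z range -31.8 40.6
top 80 bay axes mm: mean [-94.7  -1.4  98. ] z range 78.3 114.2
top 140 bay axes mm: mean [-11.1  89.7   4.6] z range -33.1 39.8
top n 134 slope deg 9.21 x at z= 95 -95.9 sd 1.43
```

View pics/side6.png

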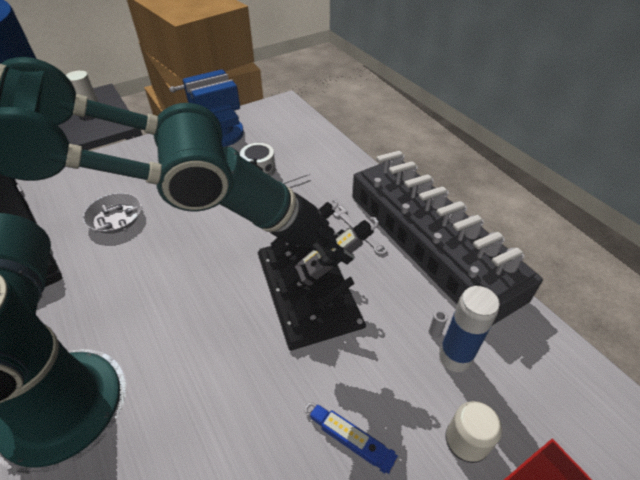

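View pics/top6.png

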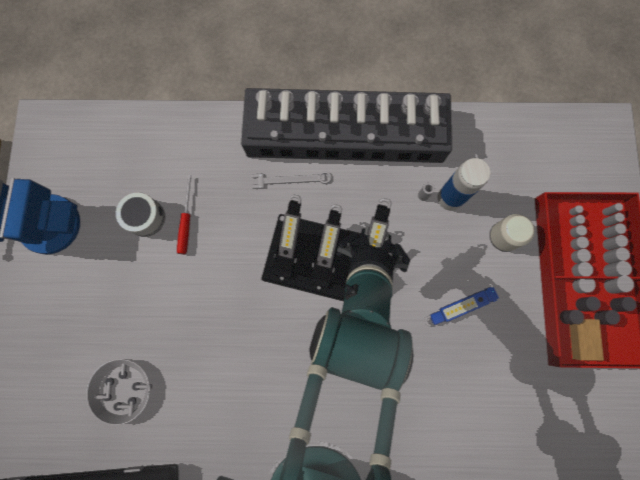

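Run:
```python
from h import *
for n in("side","top"):
    d=np.load(n+"6.npz")["d"]; face(n,d,(83,117),(-105,-85)); face(n,d,(83,112),(-105,-85)); face(n,d,(122,160),(-105,-75))
    b=(cloud(n,d)-CEN)@B*1000
    m=(d>0)&(b[...,0]>-104)&(b[...,0]<-84)&(b[...,2]>85)&(b[...,2]<115)&(abs(b[...,1])<25)
    print("y edges",np.percentile(b[m][:,1],[2,98]))
```

```text
side n 173 slope deg 3.63 x at z= 83 -96.1 sd 1.02
side n 146 slope deg 3.56 x at z= 83 -96.1 sd 1.01
side n 143 slope deg 16.48 x at z= 122 -92.5 sd 1.6
y edges [-22.44085292  19.78351447]
top n 185 slope deg 2.84 x at z= 83 -95.4 sd 1.45
top n 154 slope deg 2.0 x at z= 83 -95.3 sd 1.43
top n 151 slope deg 14.91 x at z= 122 -91.6 sd 1.52
y edges [-22.44515388  19.16553995]
```

```bash
python3 -m creep '[{"grip":2.5,"dp":[1,0.1,0],"rotation":[-0.009,-0.01,0]},{"grip":2.5,"dp":[2,0.1,0],"rotation":[-0.009,-0.02,0]},{"grip":2.5,"dp":[3,0.1,0],"rotation":[-0.009,-0.03,0]},{"grip":2.5,"dp":[4,0.1,0],"rotation":[-0.009,-0.04,0]},{"grip":2.5,"dp":[4.5,0.1,0],"rotation":[-0.009,-0.043,0]}]'
cat >> h.py <<'E'
RT=Ro.from_rotvec(BY*-.045).as_matrix()@R2
def tgt(x,y,z,R=None): plan(CEN+B@(np.array([x,y,z])/1000),RT if R is None else R)
E
python3 -c "
from h import *
tgt(6.6,.1,80)"
```

```text
time: 8.28
tool_pos: [0.5757, -0.1199, 0.1781]
tcp_rot: [0.092, 0.826, -0.216]
wrist_force: [1.0, 0.3, -2.5]
width: 0.379
t 8.28 q [-0.26 -0.19  2.38  0.09  0.21 -1.68] pos [ 0.5757 -0.1199  0.1781] F [ 1.   0.3 -2.5] w 3.24
full dp cm [ 3.71 -0.01  0.01] rot [ 0.002 -0.001  0.001] f 1 -> dp [ 3.71 -0.01  0.01] rot [ 0.002 -0.001  0.001]
lamp frame (bay axes, mm from CEN): [-30.5   0.2  78.2]
```

```bash
python3 -m creep '[{"grip":2.5,"dp":[0.8,0,0],"rotation":[0,0,0]},{"grip":2.5,"dp":[1.6,0,0],"rotation":[0,0,0]},{"grip":2.5,"dp":[2.4,0,0],"rotation":[0,0,0]},{"grip":2.5,"dp":[3,0,0],"rotation":[0,0,0]},{"grip":2.5,"dp":[3,0,0],"rotation":[0,0,0]}]'
python3 - <<'E'
from h import *
tgt(6.6,.1,80)
for n in("side","top"):
    q,d=bot.read_camera(n); np.savez(n+"7.npz",p=q,d=d); cv2.imwrite(f"pics/{n}7.png",q[:,:,::-1]); lens(n,q,d)
    face(n,d,(83,115),(-30,-5));
s=bot.read_state(); print(((s["tool_pos"]-CEN)@B*1000).round(1))
E
```

```text
time: 8.7
tool_pos: [0.5962, -0.1248, 0.1565]
tcp_rot: [0.092, 0.825, -0.216]
wrist_force: [0.9, -0.6, -1.6]
width: 0.378
t 8.7 q [-0.26 -0.11  2.36  0.12  0.15 -1.71] pos [ 0.5962 -0.1248  0.1565] F [ 0.9 -0.6 -1.6] w 3.23
full dp cm [ 0.69  0.   -0.08] rot [ 0.003 -0.001  0.001] f 1 -> dp [ 0.69  0.   -0.08] rot [ 0.003 -0.001  0.001]
lamp frame (bay axes, mm from CEN): [-0.3  0.1 80.5]
side 63 bay axes mm: mean [-20.4   0.9  99.7] z range 84.6 114.8
side n 147 slope deg 1.53 x at z= 83 -20.7 sd 1.12
top 74 bay axes mm: mean [-19.9  -0.4  97.4] z range 80.2 113.7
top 137 bay axes mm: mean [-11.  179.6   5.1] z range -31.9 39.9
top 139 bay axes mm: mean [-11.   89.7   4.7] z range -30.7 40.4
top n 148 slope deg 1.13 x at z= 83 -20.1 sd 1.41
[-1.1  0.1 80.7]
```

View pics/side7.png

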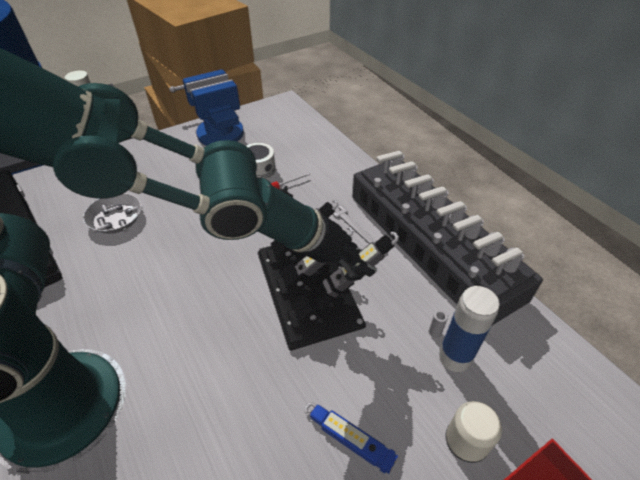

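View pics/top7.png

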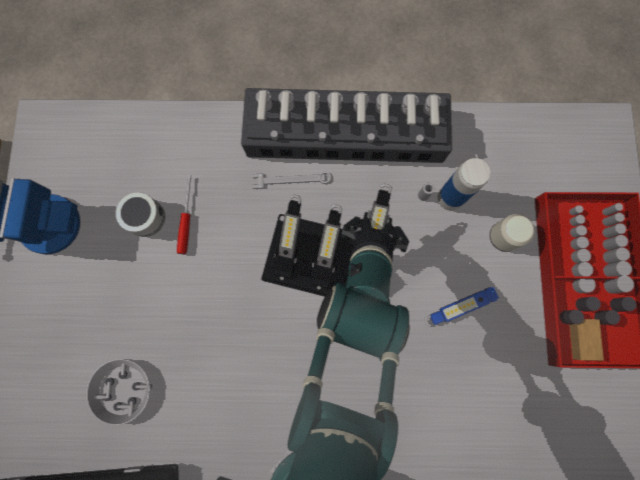

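```bash
python3 -m creep '[{"grip":2.5,"dp":[0.4,0,0],"rotation":[0,-0.009,0]},{"grip":2.5,"dp":[0.78,0,-0.5],"rotation":[0,-0.009,0]},{"grip":2.5,"dp":[0.78,0,-1],"rotation":[0,-0.009,0]},{"grip":2.5,"dp":[0.78,0,-1.5],"rotation":[0,-0.009,0]},{"grip":2.5,"dp":[0.78,0,-2],"rotation":[0,-0.009,0]}]'
python3 -m creep '[{"grip":2.5,"dp":[0,0,-0.2],"rotation":[0,0,0]},{"grip":2.5,"dp":[0,0,-0.4],"rotation":[0,0,0]},{"grip":2.5,"dp":[0,0,-0.4],"rotation":[0,0,0]}]'
python3 - <<'E'
from h import *
tgt(6.5,.1,50)
for n in("side","top"):
    q,d=bot.read_camera(n); np.savez(n+"8.npz",p=q,d=d); lens(n,q,d)
    face(n,d,(58,90),(-30,-2));
s=bot.read_state(); print(s["q"].round(3),((s["tool_pos"]-CEN)@B*1000).round(1),(R2.T@Ro.from_rotvec(s["tcp_rot"]).as_matrix()).round(3))
E
```

```text
time: 9.22
tool_pos: [0.5858, -0.1224, 0.1375]
tcp_rot: [0.09, 0.816, -0.216]
wrist_force: [-0.8, -0.1, -1.6]
width: 0.383
time: 9.47
tool_pos: [0.5833, -0.1218, 0.1351]
tcp_rot: [0.09, 0.816, -0.216]
wrist_force: [0.5, 0.4, -1.7]
width: 0.381
t 9.47 q [-0.26 -0.1   2.41  0.22  0.08 -1.82] pos [ 0.5833 -0.1218  0.1351] F [ 0.5  0.4 -1.7] w 3.25
full dp cm [-0.13  0.01 -0.65] rot [0.003 0.009 0.001] f 1 -> dp [-0.13  0.01 -0.65] rot [0.003 0.009 0.001]
lamp frame (bay axes, mm from CEN): [ 7.5  0.  56.6]
side 53 bay axes mm: mean [ 27.6 442.  -91.7] z range -114.8 -70.0
side 46 bay axes mm: mean [-15.8 176.8  27.3] z range 9.8 81.5
side 62 bay axes mm: mean [-12.9   0.7  75.6] z range 60.1 90.5
side n 141 slope deg 0.82 x at z= 58 -13.0 sd 1.1
top 68 bay axes mm: mean [-12.2  -0.1  74.7] z range 56.9 91.2
top 138 bay axes mm: mean [-11.  179.6   4.9] z range -31.8 39.6
top 140 bay axes mm: mean [-11.4  89.7   4.8] z range -33.3 40.2
top n 142 slope deg 1.0 x at z= 58 -12.2 sd 1.38
[-0.258 -0.098  2.407  0.224  0.082 -1.819] [ 7.4 -0.  57.6] [[ 0.998  0.001 -0.055]
 [-0.001  1.     0.004]
 [ 0.055 -0.003  0.998]]
```

Run:
```python
from kin import *
p=fit(); s=bot.read_state(); q=s["q"]
R=Ro.from_rotvec(s["tcp_rot"]).as_matrix()
for z in(50,40,30,20,10,5,0):
    q,e=ik(CEN+B@(np.array([7,0,z])/1000),R,p,q); print(z,q.round(3),round(e,4))
```

```text
1 [-0.001  0.512  0.567  0.252  0.334  0.002  0.025] 2.074565440063057e-05 0.0026312732620182022
-1 [ 0.574  0.224 -0.077 -0.587 -0.228 -0.383  0.027] 0.004817137998381442 0.058656763123439926
50 [-0.258 -0.102  2.422  0.263  0.071 -1.858] 0.0
40 [-0.259 -0.106  2.44   0.339  0.057 -1.935] 0.0
30 [-0.26  -0.109  2.459  0.469  0.043 -2.065] 0.0
20 [-0.26  -0.111  2.477  0.721  0.03  -2.317] 0.0
10 [-0.259 -0.114  2.494  0.955  0.02  -2.55 ] 0.0029
5 [-0.256 -0.115  2.501  0.956  0.016 -2.55 ] 0.0059
0 [-0.254 -0.117  2.508  0.958  0.011 -2.55 ] 0.009
```

Joint 6 would hit its limit if I pushed home with this grip. So I'll seat the lamp loosely down to the catch, let go, and re-grip it higher with a steeper tool for the final press.

```bash
python3 -m creep '[{"grip":2.5,"dp":[-0.02,0,-0.4],"rotation":[0,0,0]},{"grip":2.5,"dp":[-0.04,0,-0.8],"rotation":[0,0,0]},{"grip":2.5,"dp":[-0.06,0,-1.2],"rotation":[0,0,0]},{"grip":2.5,"dp":[-0.09,0,-1.6],"rotation":[0,0,0]},{"grip":2.5,"dp":[-0.09,0,-1.6],"rotation":[0,0,0]}]'
python3 - <<'E'
from h import *
tgt(6.5,.1,24)
E
```

```text
time: 9.98
tool_pos: [0.5705, -0.1188, 0.1239]
tcp_rot: [0.091, 0.817, -0.216]
wrist_force: [-0.1, 1.0, -2.8]
width: 0.384
t 9.98 q [-0.26 -0.1   2.44  0.33  0.06 -1.93] pos [ 0.5705 -0.1188  0.1239] F [-0.1  1.  -2.8] w 3.28
full dp cm [-0.19  0.01 -1.52] rot [0.003 0.007 0.001] f 1 -> dp [-0.19  0.01 -1.52] rot [0.003 0.007 0.001]
lamp frame (bay axes, mm from CEN): [ 7.6  0.1 39.3]
```

```bash
python3 -m creep '[{"grip":2.5,"dp":[-0.03,0,-0.3],"rotation":[0,0,0]},{"grip":2.5,"dp":[-0.06,0,-0.6],"rotation":[0,0,0]},{"grip":2.5,"dp":[-0.09,0,-0.9],"rotation":[0,0,0]},{"grip":2.5,"dp":[-0.12,0,-1.2],"rotation":[0,0,0]},{"grip":2.5,"dp":[-0.12,0,-1.3],"rotation":[0,0,0]}]'
python3 - <<'E'
from h import *
tgt(6.5,.1,24)
s=bot.read_state();print(s["wrist_force"]@B)
for n in("side","top"):
    q,d=bot.read_camera(n); np.savez(n+"9.npz",p=q,d=d); cv2.imwrite(f"pics/{n}9.png",q[:,:,::-1]); lens(n,q,d)
    face(n,d,(28,60),(-30,-2));
E
```

```text
time: 10.4
tool_pos: [0.5613, -0.1168, 0.1169]
tcp_rot: [0.09, 0.816, -0.216]
wrist_force: [-1.0, 0.6, -2.1]
width: 0.379
t 10.4 q [-0.26 -0.11  2.46  0.49  0.04 -2.09] pos [ 0.5613 -0.1168  0.1169] F [-1.   0.6 -2.1] w 3.24
full dp cm [-0.07  0.02 -0.35] rot [0.003 0.009 0.001] f 1 -> dp [-0.07  0.02 -0.35] rot [0.003 0.009 0.001]
lamp frame (bay axes, mm from CEN): [ 7.  -0.1 27.6]
[ 0.92168663  0.38610231 -2.1650162 ]
side 54 bay axes mm: mean [ 26.4 441.5 -92.9] z range -115.4 -68.0
side 104 bay axes mm: mean [-15.4 177.2   7.9] z range -27.0 54.6
side 63 bay axes mm: mean [-13.2   0.5  45.5] z range 29.0 62.3
side n 137 slope deg 0.65 x at z= 28 -13.3 sd 1.18
top 137 bay axes mm: mean [-11.  179.5   4.8] z range -31.0 40.7
top 140 bay axes mm: mean [-11.3  89.7   4.8] z range -33.5 40.1
top 66 bay axes mm: mean [-12.5  -0.6  44.9] z range 27.2 61.4
top n 130 slope deg -1.15 x at z= 28 -12.1 sd 1.35
```

View pics/side9.png

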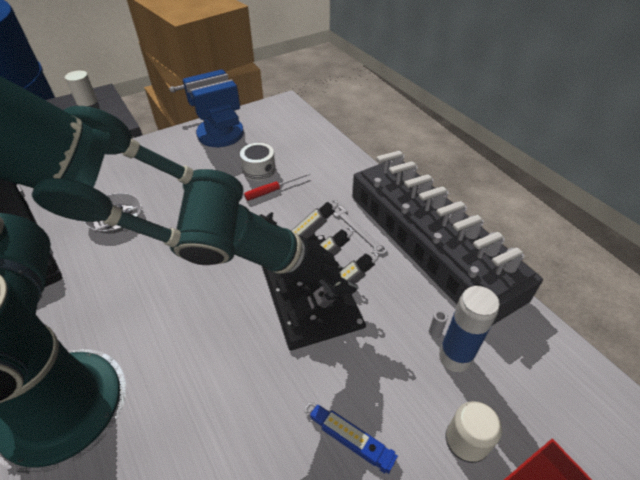

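```bash
python3 -m creep '[{"grip":2.5,"dp":[-0.02,0,-0.2],"rotation":[0,0,0]},{"grip":2.5,"dp":[-0.03,0,-0.4],"rotation":[0,0,0]},{"grip":2.5,"dp":[-0.03,0,-0.4],"rotation":[0,0,0]}]'
python3 -m creep '[{"grip":4,"dp":[0,0,0],"rotation":[0,0,0]},{"grip":5,"dp":[0,0,0],"rotation":[0,0,0]},{"grip":6,"dp":[0,0,0],"rotation":[0,0,0]},{"grip":6,"dp":[0,0,0],"rotation":[0,0,0]},{"grip":6,"dp":[0,0,0],"rotation":[0,0,0]}]'
python3 - <<'E'
from h import *
tgt(-24,.1,46,Ro.from_rotvec(BY*.14).as_matrix()@R2)
for n in("side","top"):
    q,d=bot.read_camera(n); np.savez(n+"10.npz",p=q,d=d); cv2.imwrite(f"pics/{n}10.png",q[:,:,::-1]); lens(n,q,d)
    face(n,d,(28,60),(-30,-2));
E
```

```text
time: 10.75
tool_pos: [0.5587, -0.1162, 0.1147]
tcp_rot: [0.09, 0.815, -0.216]
wrist_force: [-0.2, -0.3, -1.9]
width: 0.383
time: 11.17
tool_pos: [0.5591, -0.1164, 0.1152]
tcp_rot: [0.09, 0.814, -0.216]
wrist_force: [-0.4, 0.7, 0.2]
width: 0.702
t 11.17 q [-0.26 -0.11  2.47  0.58  0.04 -2.17] pos [ 0.5591 -0.1164  0.1152] F [-0.4  0.7  0.2] w 6.0
full dp cm [-2.96  0.01  2.29] rot [0.003 0.195 0.002] f 1 -> dp [-2.96  0.01  2.29] rot [0.003 0.195 0.002]
lamp frame (bay axes, mm from CEN): [ 6.8 -0.1 24.8]
side 54 bay axes mm: mean [ 26.7 441.4 -92.8] z range -115.3 -67.3
side 108 bay axes mm: mean [-13.7 179.    5.2] z range -32.3 50.8
side 62 bay axes mm: mean [-12.6  -0.1  42.3] z range 26.2 57.4
side n 143 slope deg 0.21 x at z= 28 -12.4 sd 1.09
top 138 bay axes mm: mean [-10.9 179.6   4.8] z range -31.6 40.9
top 139 bay axes mm: mean [-11.4  89.7   5.1] z range -31.6 40.1
top 77 bay axes mm: mean [-11.5  -0.7  38.3] z range 18.9 57.2
top n 140 slope deg 2.17 x at z= 28 -11.9 sd 1.34
```

View pics/side10.png

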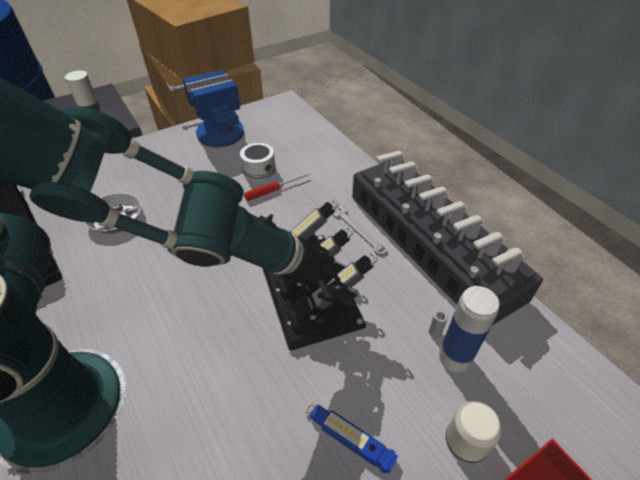

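```bash
python3 -m creep '[{"grip":6,"dp":[-1.5,0,0],"rotation":[0,0.05,0]},{"grip":6,"dp":[-3,0,0.8],"rotation":[0,0.1,0]},{"grip":6,"dp":[-3,0,1.6],"rotation":[0,0.15,0]},{"grip":6,"dp":[-3,0,2.3],"rotation":[0,0.195,0]},{"grip":6,"dp":[-3,0,2.3],"rotation":[0,0.195,0]}]'
python3 - <<'E'
from h import *
tgt(6,.1,46,Ro.from_rotvec(BY*.14).as_matrix()@R2)
E
```

```text
time: 11.68
tool_pos: [0.5601, -0.1167, 0.1583]
tcp_rot: [0.11, 1.0, -0.21]
wrist_force: [0.7, -0.3, 0.6]
width: 0.705
t 11.68 q [-0.26 -0.15  2.31  0.03  0.41 -1.62] pos [ 0.5601 -0.1167  0.1583] F [ 0.7 -0.3  0.6] w 6.02
full dp cm [ 3.22  0.04 -0.31] rot [0.004 0.009 0.002] f 1 -> dp [ 3.22  0.04 -0.31] rot [0.004 0.009 0.002]
lamp frame (bay axes, mm from CEN): [-25.5  -0.2  53.3]
```

```bash
python3 -m creep '[{"grip":6,"dp":[0.8,0.04,-0.2],"rotation":[0,0,0]},{"grip":6,"dp":[1.6,0.04,-0.3],"rotation":[0,0,0]},{"grip":6,"dp":[2.4,0.04,-0.3],"rotation":[0,0,0]},{"grip":6,"dp":[2.9,0.04,-0.3],"rotation":[0,0,0]},{"grip":6,"dp":[2.9,0.04,-0.3],"rotation":[0,0,0]}]'
python3 - <<'E'
from h import *
tgt(5.5,.1,46,Ro.from_rotvec(BY*.14).as_matrix()@R2)
E
```

```text
time: 12.1
tool_pos: [0.5657, -0.1173, 0.1224]
tcp_rot: [0.113, 1.014, -0.209]
wrist_force: [0.3, 0.6, -0.0]
width: 0.699
t 12.1 q [-0.25 -0.07  2.32  0.03  0.34 -1.63] pos [ 0.5657 -0.1173  0.1224] F [ 0.3  0.6 -0. ] w 5.97
full dp cm [-0.18 -0.04  1.14] rot [ 0.003 -0.006  0.002] f 1 -> dp [-0.18 -0.04  1.14] rot [ 0.003 -0.006  0.002]
lamp frame (bay axes, mm from CEN): [ 5.6  0.4 34.5]
```

```bash
python3 -m creep '[{"grip":4.5,"dp":[-0.1,-0.02,0],"rotation":[0,0,0]},{"grip":3,"dp":[-0.1,-0.02,0],"rotation":[0,0,0]},{"grip":2.5,"dp":[-0.1,-0.02,0],"rotation":[0,0,0]},{"grip":2.5,"dp":[-0.1,-0.02,0],"rotation":[0,0,0]},{"grip":2.5,"dp":[-0.1,-0.02,0],"rotation":[0,0,0]}]' 100
python3 -m creep '[{"grip":2.5,"dp":[0,0,0],"rotation":[0,0,0]},{"grip":2.5,"dp":[0,0,0],"rotation":[0,0,0]},{"grip":2.5,"dp":[0,0,0],"rotation":[0,0,0]}]'
python3 - <<'E'
from h import *
tgt(5,.1,17,Ro.from_rotvec(BY*.14).as_matrix()@R2)
s=bot.read_state();print("F bay",(s["wrist_force"]@B).round(1))
E
```

```text
time: 12.52
tool_pos: [0.5668, -0.1178, 0.1271]
tcp_rot: [0.112, 1.009, -0.21]
wrist_force: [-2.9, 0.4, 1.4]
width: 0.383
time: 12.77
tool_pos: [0.5668, -0.1178, 0.127]
tcp_rot: [0.112, 1.01, -0.209]
wrist_force: [-4.8, 1.3, 3.0]
width: 0.378
t 12.77 q [-0.25 -0.08  2.32  0.03  0.35 -1.63] pos [ 0.5668 -0.1178  0.127 ] F [-4.8  1.3  3. ] w 3.23
full dp cm [ 0.52 -0.   -2.09] rot [ 0.003 -0.001  0.002] f 1 -> dp [ 0.52 -0.   -2.09] rot [ 0.003 -0.001  0.002]
lamp frame (bay axes, mm from CEN): [ 2.8  0.2 38.4]
F bay [-5.4  0.2 -1.9]
```

```bash
python3 -m creep '[{"grip":2.5,"dp":[0.02,0,-0.2],"rotation":[0,0,0]},{"grip":2.5,"dp":[0.05,0,-0.4],"rotation":[0,0,0]},{"grip":2.5,"dp":[0.07,0,-0.6],"rotation":[0,0,0]},{"grip":2.5,"dp":[0.1,0,-0.8],"rotation":[0,0,0]},{"grip":2.5,"dp":[0.1,0,-0.8],"rotation":[0,0,0]}]'
cat > st.py <<'E'
from h import *
tgt(3,.1,21.4,Ro.from_rotvec(BY*.14).as_matrix()@R2)
s=bot.read_state();print("F bay",(s["wrist_force"]@B).round(1),"M",(s["torque"]@B).round(2))
E
python3 st.py
```

```text
time: 13.18
tool_pos: [0.5655, -0.1176, 0.1266]
tcp_rot: [0.111, 0.998, -0.21]
wrist_force: [3.5, 0.5, 7.8]
width: 0.385
t 13.18 q [-0.25 -0.09  2.33  0.04  0.33 -1.63] pos [ 0.5655 -0.1176  0.1266] F [3.5 0.5 7.8] w 3.29
full dp cm [ 0.28  0.01 -1.55] rot [0.003 0.011 0.002] f 1 -> dp [ 0.28  0.01 -1.55] rot [0.003 0.011 0.002]
lamp frame (bay axes, mm from CEN): [ 2.2  0.1 37.1]
F bay [-3.8  1.3  7.6] M [ 0.11 -0.51  0.16]
```

```bash
python3 -m creep '[{"grip":2.5,"dp":[0.02,0,-0.2],"rotation":[0,0,0]},{"grip":2.5,"dp":[0.05,0,-0.4],"rotation":[0,0,0]},{"grip":2.5,"dp":[0.07,0,-0.6],"rotation":[0,0,0]},{"grip":2.5,"dp":[0.1,0,-0.8],"rotation":[0,0,0]},{"grip":2.5,"dp":[0.1,0,-0.8],"rotation":[0,0,0]}]' 120
python3 st.py
```

```text
time: 13.6
tool_pos: [0.5557, -0.1153, 0.1178]
tcp_rot: [0.112, 1.007, -0.21]
wrist_force: [-0.2, 0.2, -2.1]
width: 0.378
t 13.6 q [-0.26 -0.09  2.35  0.04  0.32 -1.63] pos [ 0.5557 -0.1153  0.1178] F [-0.2  0.2 -2.1] w 3.23
full dp cm [ 0.08  0.   -0.23] rot [0.003 0.001 0.002] f 1 -> dp [ 0.08  0.   -0.23] rot [0.003 0.001 0.002]
lamp frame (bay axes, mm from CEN): [ 2.5  0.1 23.7]
F bay [ 1.4  0.1 -1.5] M [-0.    0.34  0.03]
```

```bash
python3 -m creep '[{"grip":2.5,"dp":[0.02,0,-0.2],"rotation":[0,0,0]},{"grip":2.5,"dp":[0.05,0,-0.4],"rotation":[0,0,0]},{"grip":2.5,"dp":[0.07,0,-0.6],"rotation":[0,0,0]},{"grip":2.5,"dp":[0.07,0,-0.6],"rotation":[0,0,0]}]' 120
python3 st.py
```

```text
time: 13.93
tool_pos: [0.5539, -0.115, 0.1167]
tcp_rot: [0.111, 1.0, -0.21]
wrist_force: [3.2, -1.1, 7.7]
width: 0.377
t 13.93 q [-0.26 -0.09  2.36  0.04  0.31 -1.63] pos [ 0.5539 -0.115   0.1167] F [ 3.2 -1.1  7.7] w 3.22
full dp cm [ 0.08  0.01 -0.01] rot [0.003 0.008 0.002] f 1 -> dp [ 0.08  0.01 -0.01] rot [0.003 0.008 0.002]
lamp frame (bay axes, mm from CEN): [ 2.2  0.  21.6]
F bay [-3.8 -0.4  7.5] M [ 0.07 -0.52  0.13]
```

Reaction has begun at z = 21.6, about 17 mm of travel. I'll press harder to be sure it's home, then look.

```bash
python3 -m creep '[{"grip":2.5,"dp":[0.05,0,-0.4],"rotation":[0,0,0]},{"grip":2.5,"dp":[0.1,0,-0.8],"rotation":[0,0,0]},{"grip":2.5,"dp":[0.15,0,-1.2],"rotation":[0,0,0]},{"grip":2.5,"dp":[0.15,0,-1.2],"rotation":[0,0,0]},{"grip":2.5,"dp":[0.15,0,-1.2],"rotation":[0,0,0]}]' 120
python3 st.py
python3 - <<'E'
from h import *
for n in("side","top"):
    q,d=bot.read_camera(n); cv2.imwrite(f"pics/{n}11.png",q[:,:,::-1]); lens(n,q,d)
s=bot.read_state();print("F bay",(s["wrist_force"]@B).round(1),((s["tool_pos"]-CEN)@B*1000).round(1))
E
```

```text
time: 14.35
tool_pos: [0.5529, -0.115, 0.1176]
tcp_rot: [0.11, 0.981, -0.212]
wrist_force: [11.0, -0.2, 19.2]
width: 0.376
t 14.35 q [-0.26 -0.1   2.37  0.04  0.29 -1.64] pos [ 0.5529 -0.115   0.1176] F [11.  -0.2 19.2] w 3.21
full dp cm [0.21 0.03 0.02] rot [0.002 0.028 0.003] f 1 -> dp [0.21 0.03 0.02] rot [0.002 0.028 0.003]
lamp frame (bay axes, mm from CEN): [ 0.9 -0.2 21.4]
F bay [-7.8  2.3 20.5] M [ 0.24 -1.98  0.35]
side 58 bay axes mm: mean [-12.1 180.5  22. ] z range 2.1 41.0
top 137 bay axes mm: mean [-10.9 179.6   4.7] z range -31.5 41.5
top 139 bay axes mm: mean [-11.1  89.7   4.9] z range -30.9 39.8
F bay [-7.7  1.9 19.9] [ 0.9 -0.2 21.4]
```

```bash
python3 -m creep '[{"grip":2.5,"dp":[-0.08,0,0.6],"rotation":[0,0,0]},{"grip":2.5,"dp":[-0.17,0,1.3],"rotation":[0,0,0]},{"grip":2.5,"dp":[-0.17,0,1.3],"rotation":[0,0,0]}]' 
python3 st.py
python3 -m creep '[{"grip":4,"dp":[0,0,0],"rotation":[0,0,0]},{"grip":5,"dp":[0,0,0],"rotation":[0,0,0]},{"grip":6,"dp":[0,0,0],"rotation":[0,0,0]},{"grip":6,"dp":[0,0,0],"rotation":[0,0,0]},{"grip":6,"dp":[0,0,0],"rotation":[0,0,0]}]'
python3 st.py
```

```text
time: 14.7
tool_pos: [0.554, -0.115, 0.1167]
tcp_rot: [0.112, 1.003, -0.21]
wrist_force: [5.1, -1.3, 6.8]
width: 0.379
t 14.7 q [-0.26 -0.09  2.36  0.04  0.31 -1.63] pos [ 0.554  -0.115   0.1167] F [ 5.1 -1.3  6.8] w 3.24
full dp cm [ 0.08  0.01 -0.02] rot [0.003 0.006 0.002] f 1 -> dp [ 0.08  0.01 -0.02] rot [0.003 0.006 0.002]
lamp frame (bay axes, mm from CEN): [ 2.2  0.  21.7]
F bay [-1.8 -0.1  8.4] M [ 0.07 -0.7   0.11]
time: 15.12
tool_pos: [0.5496, -0.1139, 0.1122]
tcp_rot: [0.113, 1.012, -0.209]
wrist_force: [0.0, 0.3, 0.8]
width: 0.701
t 15.12 q [-0.26 -0.09  2.36  0.04  0.32 -1.63] pos [ 0.5496 -0.1139  0.1122] F [0.  0.3 0.8] w 5.99
full dp cm [-0.07 -0.    0.6 ] rot [ 0.003 -0.004  0.002] f 1 -> dp [-0.07 -0.    0.6 ] rot [ 0.003 -0.004  0.002]
lamp frame (bay axes, mm from CEN): [ 2.8  0.1 15.3]
F bay [-0.7  0.3  0.5] M [0.02 0.28 0.01]
```

Released. I'll back straight out along the tool axis and check.

```bash
python3 -m creep '[{"grip":6,"dp":[-1.5,0,0],"rotation":[0,0,0]},{"grip":6,"dp":[-3,0,0],"rotation":[0,0,0]},{"grip":6,"dp":[-4.5,0,0],"rotation":[0,0,0]},{"grip":6,"dp":[-6,0,0],"rotation":[0,0,0]},{"grip":6,"dp":[-8,0,0],"rotation":[0,0,0]}]'
python3 -m creep '[{"grip":6,"dp":[-1.5,0,0],"rotation":[0,0,0]},{"grip":6,"dp":[-3,0,0],"rotation":[0,0,0]},{"grip":6,"dp":[-4,0,0],"rotation":[0,0,0]},{"grip":6,"dp":[-5,0,0],"rotation":[0,0,0]},{"grip":6,"dp":[-5,0,0],"rotation":[0,0,0]}]'
python3 st.py
python3 - <<'E'
from h import *
for n in("side","top"):
    q,d=bot.read_camera(n); np.savez(n+"12.npz",p=q,d=d); lens(n,q,d); face(n,d,(-30,40),(-22,-3))
    cv2.imwrite(f"pics/{n}12.png",q[:,:,::-1]); 
    q=q[190:360,240:400] if n=="side" else q[185:315,250:410]
    cv2.imwrite(f"pics/{n}12z.png",cv2.resize(q[:,:,::-1],None,fx=3.5,fy=3.5,interpolation=cv2.INTER_CUBIC))
E
```

```text
time: 15.53
tool_pos: [0.5085, -0.1041, 0.1805]
tcp_rot: [0.113, 1.012, -0.209]
wrist_force: [-0.6, -0.4, -0.3]
width: 0.701
time: 15.95
tool_pos: [0.4842, -0.0984, 0.2258]
tcp_rot: [0.112, 1.006, -0.21]
wrist_force: [0.6, -0.0, 0.8]
width: 0.704
t 15.95 q [-0.26 -0.42  2.37  0.02  0.63 -1.62] pos [ 0.4842 -0.0984  0.2258] F [ 0.6 -0.   0.8] w 6.01
full dp cm [13.13  0.    0.26] rot [0.003 0.002 0.002] f 1 -> dp [13.13  0.    0.26] rot [0.003 0.002 0.002]
lamp frame (bay axes, mm from CEN): [-127.4    0.3   36.9]
F bay [-0.2  0.1  1. ] M [-0.03  0.21 -0.01]
side 83 bay axes mm: mean [-12.3 180.3  13. ] z range -16.1 41.2
side 84 bay axes mm: mean [-12.3  90.3  13.6] z range -14.8 40.3
side 133 bay axes mm: mean [-12.2   0.6   4. ] z range -31.7 40.9
side n 308 slope deg 0.39 x at z= -30 -12.4 sd 1.11
top 137 bay axes mm: mean [-11.1 179.5   5. ] z range -32.0 40.1
top 139 bay axes mm: mean [-11.3  89.7   5. ] z range -32.3 39.7
top 140 bay axes mm: mean [-11.2  -0.4   4.9] z range -31.4 39.9
top n 266 slope deg 0.3 x at z= -30 -11.4 sd 1.42
```

View pics/side12.png

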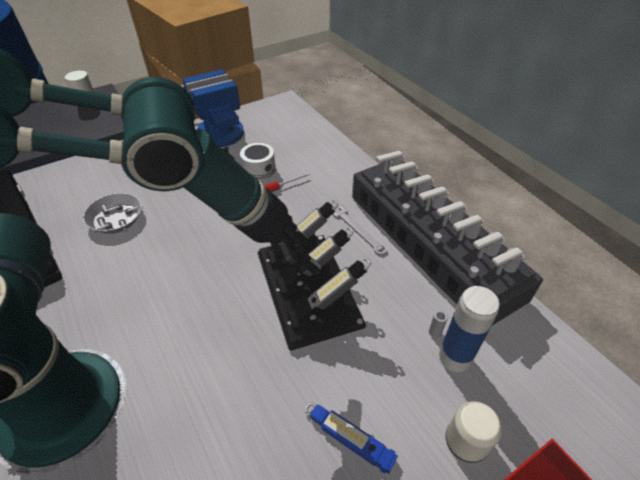

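View pics/top12z.png

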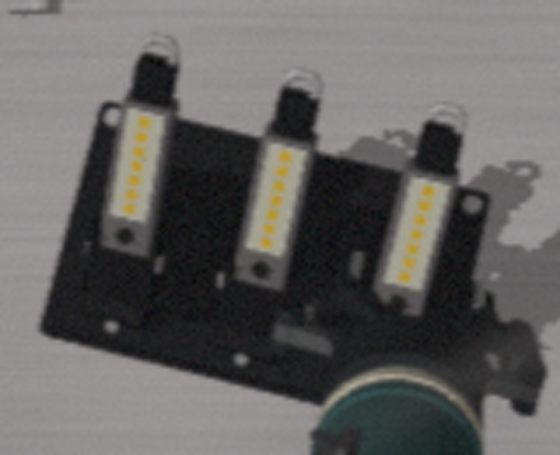

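All three lenses sit at the same depth (z ≈ 5.0, 5.0 and 4.9 mm), all heads are up with lenses to the front, and the gripper is clear.

```bash
python3 -m creep '[{"grip":6,"dp":[0,0,0],"rotation":[0,0,0]},{"grip":6,"dp":[0,0,0],"rotation":[0,0,0]},{"grip":6,"dp":[0,0,0],"rotation":[0,0,0]}]'; python3 -c "
from workcell import bot
print(bot.read_state()['joint_vel'].round(3)); print(bot.finish_job())"
```

```text
time: 16.3
tool_pos: [0.4838, -0.0983, 0.223]
tcp_rot: [0.113, 1.011, -0.209]
wrist_force: [0.3, 0.3, -0.3]
width: 0.704
[ 0.    -0.002 -0.005  0.     0.     0.001]
the job is handed in; nothing more can be done
None
```

I turned the lamp in the right-hand (−y) bay end for end and put it back foot first. It is fully home and released, and I handed the job in at about 16.4 s.

**How it went:** I pulled the lamp out, turned it about the tool axis so the lens stayed to the front, and lowered it onto the catch balls. There I let go and re-gripped higher, because the last joint would have hit its limit with the first grip. The final press took it over the catch, and it stopped solidly at about 20 N.

**Last checks:**
- **Depth:** the top camera puts the lens at 4.9 mm, against 5.0 mm for both neighbours, in the same plane and about 90 mm from the next lamp.
- **Direction:** the lamp stands hook up with its lens to the front, like the others.
- **Gripper:** it was well clear, with wrist force near zero and the arm still at hand-in.
- **Neighbours and bystanders:** the other two lamps measured unchanged throughout. The bystanders looked undisturbed in the pictures, but I did not measure them.

**What went wrong:**
- **Jam on the first pull:** the lamp jammed briefly against the spine and the measured wrist force reached about 100 N. That is under the 120 N limit, but I only read the force at the end of each move, so a higher peak between readings can't be ruled out.
- **Slip in the grip:** the jam turned the lamp about 3° and slid it a few millimetres in the jaws. I measured this and corrected for it before putting it back.

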